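Clear the light path and hold a cuvette in it by its frosted sides

ROBOT

A 6-joint arm with a two-finger parallel gripper is mounted at the origin on the work surface. World frame = base frame: x ahead of the robot, y to its left, z up, the work surface at z = 0. Lengths are in m, angles in degrees, forces in N, time in s.
With the tool pointing down it reaches from about 0.3 to 0.75 m from the base axis. Payload 8.5 kg.
Tool frame: the origin (TCP) lies midway between the tips of the shut fingers; the grasp point (between the pads) lies 19 mm behind it; z points along the fingers, y is the direction in which the jaws open and shut (so a half turn about z gives the same grasp; the last joint's range is limited). The gripper opens to 85 mm and grips with 20 to 120 N. Pads are 22 mm wide; open, the fingers measure 114 mm over their backs; the gripper's body (76 mm by 85 mm) begins 54 mm behind the grasp point. The pads swing forward as they close: fully open they stand 13 mm farther back than shut.
Start: joints at [-79.544, 21.807, 74.336, -0, 83.858, -12.336], TCP at [0.213, -0.507, 0.231] pointing down, gripper open.
Joint ranges: [-178.18, 178.18], [-50.72, 133.34], [12.68, 142.11], [-81.47, 261.47], [9.98, 163.14], [-165.26, 165.26]. Speed limits (degrees/s): [136.94, 136.94, 180, 180, 180, 180].

INTERFACE

Orientations are given as a 3x3 rotation matrix whose columns are the frame's x, y, z axes.
In Python, from rig import env, eyes, close_job gives the robot as it stands.
- The arm moves only by the tool jog_arm, never from a script. Its argument "deltas" is one flat list of numbers, 7 for each row, row after row: the shift along the tool's x, y, z in units of 0.75 m (1.0 is 0.75 m), then the turn, a rotation vector about the tool's x, y, z in units of 180 degrees (1.0 is 180 degrees), then the gripper command: -1 is fully open, 1 is shut, values between are in proportion. In form: [dx, dy, dz, ax, ay, az, fingers, dx, dy, dz, ax, ay, az, fingers, ...]. A call has 1 to 12 rows; each row is the pose to reach, as a shift and turn from the pose commanded when the call began, along the tool's axes at that moment, turning the shorter way round; what a row does not reach only later rows make up. A row lasts 1/12 s, in which the tool goes at most 41.7 mm and 7.16 degrees, less where a joint would pass 70% of its speed; a pose out of reach is approached as far as the arm can. A call with a number of a shift or a turn outside -1 to 1 is refused whole. A call with a gripper value outside its range is refused whole. The fingers move at their own pace and stop on an object; "grip_force" is the grip in N (left out, the last holds). Time passes only in rows, so rows that repeat a pose let the fingers close. It gives the time, the measured TCP pose, the force and the opening at its end, in the units of the state.
- env.observe(): the state, without advancing time (a new reading comes with each control period).
- eyes.get_image(name): name is "scene" or "top" or "wrist"; returns the picture (400x640x3 uint8, red, green, blue); there is no depth.
- eyes.camera_params(name): a dict with "intrinsics" (3x3 intrinsics, pixels), "R" (3x3) and "t" (3): a world point X has camera coordinates R X + t; the wrist camera has in their place "mount" (4x4, takes a point from camera to tool coordinates, whose origin is the TCP and whose axes are the flange's). Camera axes: x right, y down, z forward; pixel columns grow to the right and rows downward; lengths in m; the calibration is good to about 2 mm. The wrist camera is an equidistant fisheye: a pixel r from the principal point sees the ray r / f radians off the axis. A picture is of the moment at which its call begins: read the wrist's pose just before it. camera_params takes no time and is no camera call.
- close_job(): hands the job in, once; it reports no verdict.
The state is a dict: "time_s": time; "q": joint angles; "qvel": joint speeds; "joint_efforts": joint torques, N m; "position": TCP position; "tool_rot": TCP orientation; "ft_force": force on the tool from outside, world axes, zero at the start; "wrist_torque": the same for the moment, N m; "grip_width": finger opening in m.
Only numpy, scipy, OpenCV 4.12 (cv2) and the standard library are available. Lean on these libraries where they do the work, as an engineer would, in place of code of your own. Each camera call takes 0.05 s, during which the arm holds its last target.

TASK

A petri dish still stands in the light path of the inspection rig: set it down squarely, without dropping it, on top of the pile of two dishes. Then take the blue-stoppered cuvette out of the rack, touching it by its two frosted faces only, never its clear windows or the stopper, and hold it upright midway between lamp and camera lens, centred on the light path, its clear windows facing the lamp and the lens. Finish while still holding it there, clear of the rig, and leave everything else where it stands.

Things in the scene. Friction and masses are not known exactly. Their poses are not given: they have to be found in the camera images.
- light_mid (a point): The middle of the inspection rig's light path, midway between lamp and lens, 42 mm above the bench. The light runs level along this point's y axis; the lamp's front (+y side) and the lens's front (-y side) each lie 65 mm from this point. Below it is the rig's bare plate, its top 10 mm above the bench.
- rig: Inspection rig, fixed: a dark plate 90 mm (x) by 440 mm (y), 10 mm thick; on it a finned round LED lamp at the +y end (52 mm diameter, top at 68 mm) and a blue camera at the -y end (46 mm square, top at 64 mm) with a black lens, 42 mm diameter, looking at the lamp. Origin under the middle of the plate, axes parallel to those of light_mid.
- dish_center (a point): Centre, half-way up, of the petri dish that at first stands on the rig's plate in the light path: round, lidded, clear with a cream pad inside, 60 mm diameter over the lid, 20 mm high, about 35 g. The lid's skirt, the widest part, spans from 7 mm above the underside to the top; the flat underside is 54 mm across. z axis up.
- pile_top_center (a point): Centre, half-way up, of the upper one of the pile's two petri dishes, loose and equal to the first (60 mm diameter, 20 mm high). Its flat lid is 10 mm above this point. A dish stacked squarely on it has its centre 20 mm above this point.
- pile_low: The lower petri dish of the pile, loose, standing on the bench (60 mm diameter, 20 mm high). Origin at the centre of its underside.
- cuvette_center (a point): Centre, half-way up the glass, of the cuvette with the BLUE stopper: an empty cell 22.5 mm along x, 12.5 mm along y, 45 mm high (z, up), 25 g. The two broad faces, square to y and 12.5 mm apart, are frosted white: grip these. The two narrow end faces, square to x, are the clear windows, for light along x. The stopper, 18 by 9 mm, stands 6 mm above the glass, set back from all faces.
- rack: Dark grey cuvette rack, fixed: 136 mm (x) by 44 mm (y) by 20 mm high, origin at the centre of its underside. Three wells, 25 by 15 mm, 14 mm deep, in a row along x at -42, 0 and +42 mm. The three cuvettes stand in them with their x along the rack's x, undersides 6 mm and glass tops 51 mm above the bench.
- cuvette_w1: Another cuvette of the same size in the rack, WHITE stopper; leave it. Origin at the centre of its underside.
- cuvette_w2: Another cuvette of the same size in the rack, WHITE stopper; leave it. Origin at the centre of its underside.
- timer: Flat white laboratory timer lying on the bench, 62 by 66 by 16 mm; leave it. Origin at the centre of its underside.
- marker: White marker pen with a red cap lying on the bench, 130 mm long (along x), 15 mm thick; leave it.
- amber: Amber glass bottle with a black cap, 60 mm diameter, 135 mm high; leave it. Origin at the centre of its underside.
- tip_box: Blue pipette-tip box with a clear lid, 82 by 120 by 60 mm; leave it. Origin at the centre of its underside.

How it is judged:
By the outcome, as a careful person would: the job done as asked, in the order asked, and still so for the second after the job is handed in, while the arm keeps its last pose, push and grip.
It also fails if it takes over 46 s, if anything falls off the work surface, if the arm or the gripper's body presses on something with over 40 N, if the wrist force passes 120 N, or if a joint passes its speed limit or range.

## Working session

There is one attempt and no reset: what is moved stays moved. The work goes in short steps, Python scripts to look and compute and a tool call to move; the robot and the scene stay as the last step left them, time stands still between calls to the robot, and variables do not carry over. Pictures are saved under pics/ and viewed, and the job is handed in when it is done.

Besides the shell and the picture viewer there is one more tool, called after "Call:" as a command line: name --argument value ..., lists and objects as JSON in quotes. jog_arm: Moves the arm, as the interface text tells. Its arguments: {"type":"object","properties":{"deltas":{"type":"array"},"grip_force":{"type":"number"}},"required":["deltas"]}

```bash
ls; mkdir -p pics
python3 - <<'E'
from rig import env, eyes
import cv2, numpy as np
np.set_printoptions(precision=4,suppress=True)
s=env.observe(); print(s)
for n in ["scene","top","wrist"]:
    p=eyes.camera_params(n); print(n,p)
    im=eyes.get_image(n); cv2.imwrite(f"pics/{n}0.png",im[:,:,::-1]); np.save(f"pics/{n}0.npy",im)
E
```

```text
pics
{'time_s': 0.0, 'q': array([-79.5435,  21.842 ,  74.3849,  -0.0002,  83.8577, -12.3369]), 'qvel': array([ 0.0625,  0.0444, -0.0393, -0.0108,  0.0266,  0.0968]), 'joint_efforts': array([ -0.0001, -44.8463, -23.1274,  -0.0002,   0.0048,  -0.    ]), 'position': array([ 0.213 , -0.5068,  0.2307]), 'tool_rot': array([[ 0.9219,  0.3874, -0.0003],
       [ 0.3874, -0.9219,  0.0015],
       [ 0.0003, -0.0014, -1.    ]]), 'ft_force': array([ 0.6853, -0.9232, -0.4625]), 'wrist_torque': array([ 0.0345, -0.0236, -0.0101]), 'grip_width': 0.08590993208934236}
scene {'intrinsics': array([[457.2055,   0.    , 323.3067],
       [  0.    , 457.2055, 189.1421],
       [  0.    ,   0.    ,   1.    ]]), 'R': array([[ 0.8226,  0.5686, -0.0021],
       [ 0.3674, -0.5343, -0.7613],
       [-0.434 ,  0.6255, -0.6484]]), 't': array([-0.4405, -0.1332,  1.8263])}
top {'intrinsics': array([[408.2571,   0.    , 312.6134],
       [  0.    , 408.2571, 203.    ],
       [  0.    ,   0.    ,   1.    ]]), 'R': array([[-0.0138, -0.9999, -0.0019],
       [-0.9959,  0.0139, -0.0892],
       [ 0.0893,  0.0007, -0.996 ]]), 't': array([-0.0014,  0.5311,  1.2432])}
wrist {'intrinsics': array([[309.7069,   0.    , 320.8373],
       [  0.    , 309.7069, 204.965 ],
       [  0.    ,   0.    ,   1.    ]]), 'mount': array([[-0.0003, -0.9587, -0.2843,  0.071 ],
       [ 1.    , -0.0002, -0.0003,  0.0012],
       [ 0.0002, -0.2843,  0.9587, -0.1425],
       [ 0.    ,  0.    ,  0.    ,  1.    ]])}
```

View pics/scene0.png

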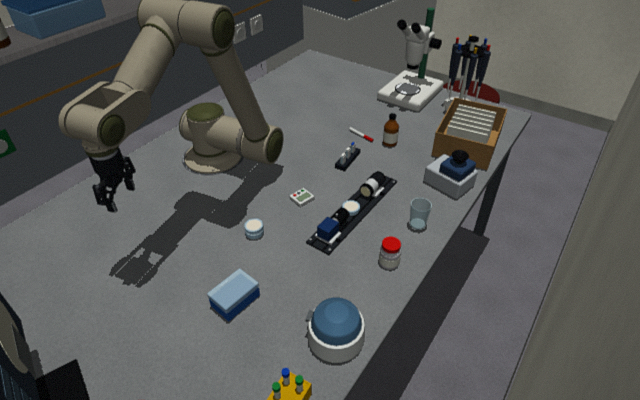

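View pics/top0.png

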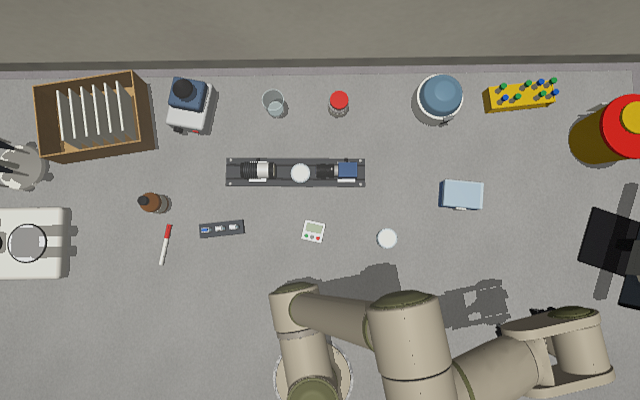

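View pics/wrist0.png

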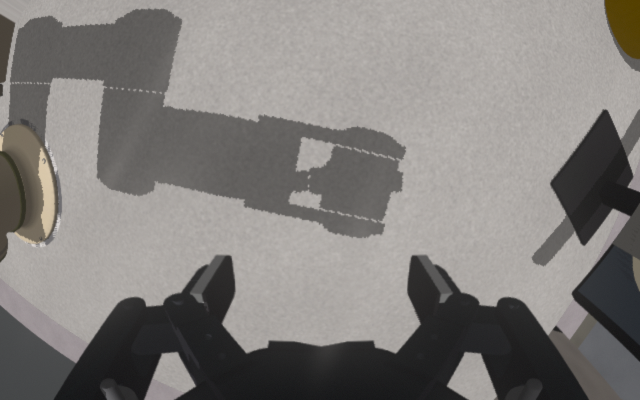

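The scene view shows the dish on the rig (352,208), the pile (254,229) and the rack (348,156). In the top view they are at (300,172), (387,238) and (222,229), and the blue stopper is leftmost at about (205,229).

```bash
cat > h.py <<'E'
import numpy as np, cv2
from rig import env, eyes
np.set_printoptions(precision=4,suppress=True)
def ray(cam,uv,pose=None):
    p=eyes.camera_params(cam); K=p["intrinsics"]; u,v=uv
    x=(u-K[0,2])/K[0,0]; y=(v-K[1,2])/K[1,1]
    if cam!="wrist":
        d=np.array([x,y,1.]); R=p["R"]; return -R.T@p["t"], R.T@d/np.linalg.norm(d)
    th=np.hypot(x,y); d=np.array([np.sin(th)*x/th,np.sin(th)*y/th,np.cos(th)]) if th>1e-9 else np.array([0,0,1.])
    M=p["mount"]; P,Rt=pose
    return P+Rt@M[:3,3], Rt@(M[:3,:3]@d)
def onplane(cam,uv,z,pose=None):
    o,d=ray(cam,uv,pose); return o+d*(z-o[2])/d[2]
def tri(rs):
    A=np.zeros((3,3));b=np.zeros(3)
    for o,d in rs:
        Q=np.eye(3)-np.outer(d,d);A+=Q;b+=Q@o
    X=np.linalg.solve(A,b); return X,[np.linalg.norm(np.cross(X-o,d)) for o,d in rs]
def proj(cam,X,pose=None):
    p=eyes.camera_params(cam);K=p["intrinsics"]
    if cam!="wrist":
        c=p["R"]@X+p["t"]; return K[:2,:2]@(c[:2]/c[2])+K[:2,2]
    P,Rt=pose; M=p["mount"]; c=M[:3,:3].T@(Rt.T@(X-P)-M[:3,3])
    th=np.arctan2(np.hypot(c[0],c[1]),c[2]); n=c[:2]/np.hypot(c[0],c[1])
    return K[0,0]*th*n+K[:2,2]
def snap(cam,name):
    s=env.observe(); im=eyes.get_image(cam); cv2.imwrite(f"pics/{name}.png",im[:,:,::-1])
    np.savez(f"pics/{name}.npz",im=im,P=s["position"],R=s["tool_rot"]); return im,(s["position"],s["tool_rot"])
def load(name):
    z=np.load(f"pics/{name}.npz"); return z["im"],(z["P"],z["R"])
E
python3 - <<'E'
from h import *
for n,uv,z in [("dish",(300,172),.03),("pile",(387,238),.04),("blue",(205,229),.055),("rackc",(222,229),.02),("rigL",(228,172),.01),("rigR",(364,172),.01),("timer",(313,231),.016)]:
    print(n,onplane("top",uv,z))
for n,uv,z in [("dish",(352,208),.03),("pile",(254,229),.04)]: print(n,onplane("scene",uv,z))
im=np.load("pics/top0.npy")[140:280,180:420]; cv2.imwrite("pics/topc.png",cv2.resize(im[:,:,::-1],None,fx=3.3,fy=3.3,interpolation=cv2.INTER_CUBIC))
im=np.load("pics/scene0.npy")[110:260,230:410]; cv2.imwrite("pics/scenec.png",cv2.resize(im[:,:,::-1],None,fx=4,fy=4,interpolation=cv2.INTER_CUBIC))
E
```

```text
dish [0.6278 0.0291 0.03  ]
pile [ 0.4197 -0.2333  0.04  ]
blue [0.4542 0.3163 0.055 ]
rackc [0.4545 0.2729 0.02  ]
rigL [0.6344 0.2572 0.01  ]
rigR [ 0.6283 -0.1724  0.01  ]
timer [ 0.4445 -0.0088  0.016 ]
dish [0.6358 0.0257 0.03  ]
pile [ 0.4359 -0.2445  0.04  ]
```

View pics/topc.png

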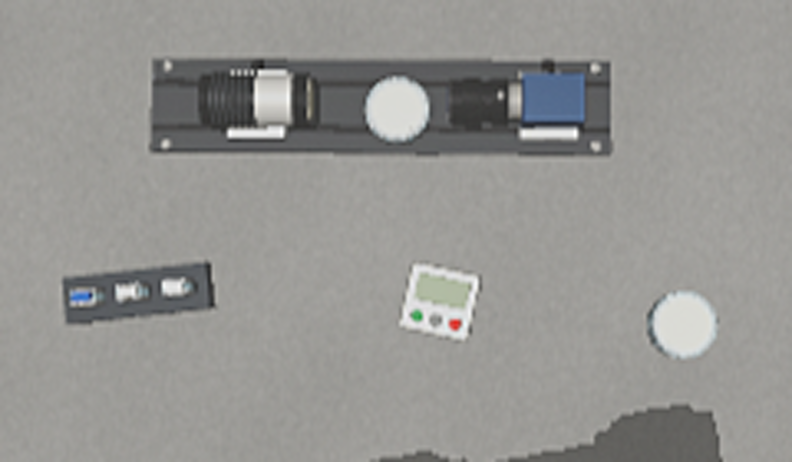

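View pics/scenec.png

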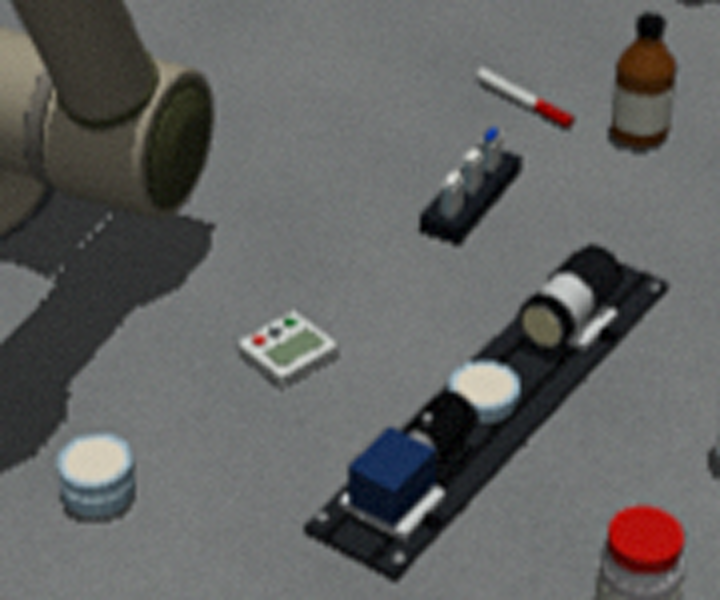

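```bash
cat >> h.py <<'E'
from scipy.spatial.transform import Rotation as Ro
def Rdown(yaw):  # yaw of tool x, deg
    c,s=np.cos(np.radians(yaw)),np.sin(np.radians(yaw)); return np.array([[c,s,0],[s,-c,0],[0,0,-1.]])
def delta(P1,yaw,s=None):
    s=s or env.observe(); R0=s["tool_rot"]; P=s["position"]
    d=R0.T@(np.array(P1)-P)/0.75; w=Ro.from_matrix(R0.T@Rdown(yaw)).as_rotvec(degrees=True)/180
    print("delta",np.round(d,5),np.round(w,5)," dist mm",np.round(1000*np.linalg.norm(np.array(P1)-P),1)); return d,w
def cur():
    s=env.observe(); R=s["tool_rot"]; print("t",s["time_s"],"P",s["position"],"yaw",np.degrees(np.arctan2(R[1,0],R[0,0])),"z",R[:,2],"F",s["ft_force"],"w",s["grip_width"],"q",s["q"])
E
python3 - <<'E'
from h import *
delta([.43,-.33,.25],90)
E
```

```text
delta [ 0.3581 -0.1053 -0.0253] [-0.0003 -0.0003 -0.3734]  dist mm 280.6
```

Call:
jog_arm --deltas '[0.358, -0.105, -0.025, 0, 0, -0.373, -1, 0.358, -0.105, -0.025, 0, 0, -0.373, -1, 0.358, -0.105, -0.025, 0, 0, -0.373, -1, 0.358, -0.105, -0.025, 0, 0, -0.373, -1, 0.358, -0.105, -0.025, 0, 0, -0.373, -1, 0.358, -0.105, -0.025, 0, 0, -0.373, -1, 0.358, -0.105, -0.025, 0, 0, -0.373, -1, 0.358, -0.105, -0.025, 0, 0, -0.373, -1, 0.358, -0.105, -0.025, 0, 0, -0.373, -1, 0.358, -0.105, -0.025, 0, 0, -0.373, -1, 0.358, -0.105, -0.025, 0, 0, -0.373, -1, 0.358, -0.105, -0.025, 0, 0, -0.373, -1]' --grip_force 30

```text
time_s: 1.15
position: [0.43, -0.3304, 0.2499]
tool_rot: [[0.003, 1.0, -0.0], [1.0, -0.003, 0.0], [0.0, -0.0, -1.0]]
ft_force: [0.0, 0.2, 0.1]
grip_width: 0.0855
```

Run:
```python
from h import *
snap("wrist","A"); cur(); delta([.53,-.13,.25],90)
```

```text
t 1.2 P [ 0.43   -0.3304  0.2499] yaw 89.81405354593407 z [-0.0002  0.0003 -1.    ] F [ 0.6722 -0.4315 -0.4067] w 0.08514046329022189 q [-50.0563  20.3112  73.5497   0.0017  86.1629 -49.8704]
delta [ 0.2677  0.1325 -0.0001] [-0.0001 -0.0001 -0.001 ]  dist mm 224.0
```

View pics/A.png

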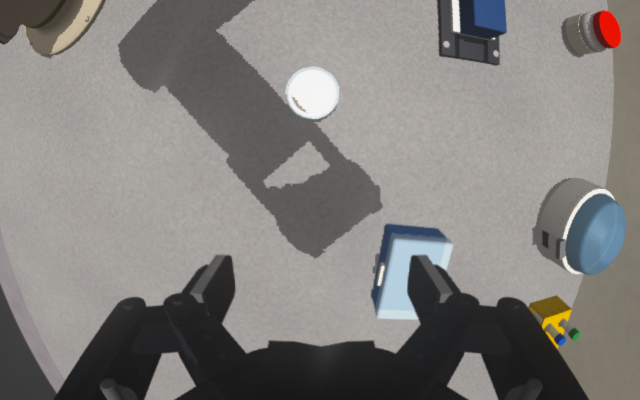

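View A shows the pile's lid at (313,93) and the camera end of the rig at (470,30). Next I move to view B.

Call:
jog_arm --deltas '[0.268, 0.1325, 0, 0, 0, -0.001, -1, 0.268, 0.1325, 0, 0, 0, -0.001, -1, 0.268, 0.1325, 0, 0, 0, -0.001, -1, 0.268, 0.1325, 0, 0, 0, -0.001, -1, 0.268, 0.1325, 0, 0, 0, -0.001, -1, 0.268, 0.1325, 0, 0, 0, -0.001, -1, 0.268, 0.1325, 0, 0, 0, -0.001, -1, 0.268, 0.1325, 0, 0, 0, -0.001, -1, 0.268, 0.1325, 0, 0, 0, -0.001, -1]'

```text
time_s: 1.95
position: [0.5294, -0.1304, 0.25]
tool_rot: [[-0.0, 1.0, -0.0], [1.0, 0.0, -0.0], [-0.0, -0.0, -1.0]]
ft_force: [-0.0, -1.3, 0.3]
grip_width: 0.0857
```

Run:
```python
from h import *
snap("wrist","B"); cur(); snap("top","topB")
```

```text
t 2.0 P [ 0.5293 -0.1307  0.25  ] yaw 89.99285137958057 z [-0.0003 -0.0001 -1.    ] F [ 0.2811 -0.5944 -0.8168] w 0.08541100290113951 q [-26.3116  20.6031  73.086   -0.0136  86.3223 -26.3035]
```

View pics/B.png

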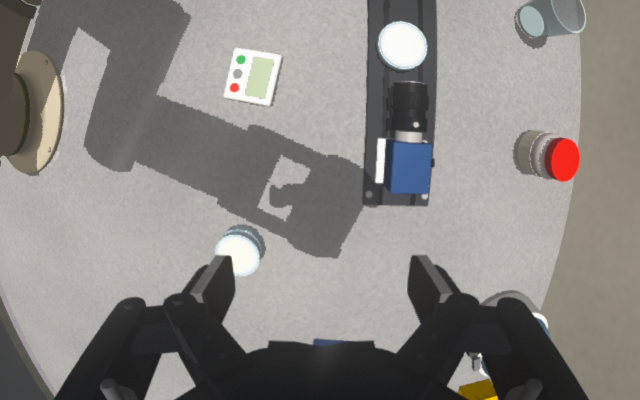

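View B shows the dish on the rig at (402,45), the lens below it, and the pile at (238,250) partly hidden by a finger. View D comes next, over the lamp, rack and dish.

Run:
```python
from h import *
delta([.58,.12,.25],90)
```

```text
delta [0.3344 0.0675 0.    ] [-0.0001  0.     -0.0001]  dist mm 255.9
```

Call:
jog_arm --deltas '[0.334, 0.0675, 0, 0, 0, 0, -1, 0.334, 0.0675, 0, 0, 0, 0, -1, 0.334, 0.0675, 0, 0, 0, 0, -1, 0.334, 0.0675, 0, 0, 0, 0, -1, 0.334, 0.0675, 0, 0, 0, 0, -1, 0.334, 0.0675, 0, 0, 0, 0, -1, 0.334, 0.0675, 0, 0, 0, 0, -1, 0.334, 0.0675, 0, 0, 0, 0, -1, 0.334, 0.0675, 0, 0, 0, 0, -1]'

```text
time_s: 2.8
position: [0.5799, 0.12, 0.2499]
tool_rot: [[-0.001, 1.0, -0.0], [1.0, 0.001, -0.0], [-0.0, -0.0, -1.0]]
ft_force: [0.5, -1.1, -0.1]
grip_width: 0.0853
```

Run:
```python
from h import *
snap("wrist","D"); cur()
```

```text
t 2.85 P [0.5799 0.1194 0.25  ] yaw 90.00376001733275 z [-0.0002 -0.0004 -1.    ] F [-0.0574 -0.0494  0.4544] w 0.08541790360061206 q [ 0.1965 25.4605 65.278  -0.0242 89.2758  0.1931]
```

View pics/D.png

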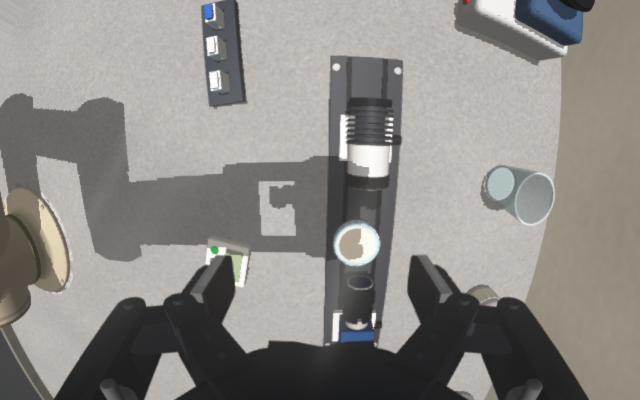

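View D shows the dish (355,244), lamp (368,140), lens (357,290), plate screws (336,67) and (398,70), and the rack at about (222,50) with the blue stopper at (209,13).

```bash
cat > m.py <<'E'
from h import *
def blob(name,box,thr,up=1):
    im,pose=load(name); x0,y0,x1,y1=box; c=im[y0:y1,x0:x1]
    m=(c.min(2)>thr).astype(np.uint8); 
    m=cv2.morphologyEx(m,cv2.MORPH_CLOSE,np.ones((7,7)))
    cs,_=cv2.findContours(m,cv2.RETR_EXTERNAL,cv2.CHAIN_APPROX_NONE); k=max(cs,key=cv2.contourArea)
    h=cv2.convexHull(k)
    (cx,cy),(a,b),t=cv2.fitEllipse(k); M=cv2.moments(h)
    print(name,"ellipse",cx+x0,cy+y0,a,b,"hullc",M["m10"]/M["m00"]+x0,M["m01"]/M["m00"]+y0,"bbox",cv2.boundingRect(k))
    return k.reshape(-1,2)+[x0,y0],pose
def rimcircle(pts,pose,z,cam="wrist"):
    Q=np.array([onplane(cam,p,z,pose)[:2] for p in pts])
    A=np.c_[2*Q,np.ones(len(Q))]; s=np.linalg.lstsq(A,(Q**2).sum(1),rcond=None)[0]
    r=np.sqrt(s[2]+s[0]**2+s[1]**2); res=np.std(np.hypot(*(Q-s[:2]).T)-r); return s[:2],r,res
E
python3 - <<'E'
from m import *
o=[]
for n,box,t in [("B",(370,12,435,80),120),("D",(325,212,388,275),120)]:
    k,p=blob(n,box,t); o.append((k,p))
    for z in (.02,.03,.04): print(z,rimcircle(k,p,z))
for n,box in [("A",(270,55,350,130))]:
    k,p=blob(n,box,185)
    for z in (.03,.04,.05): print(z,rimcircle(k,p,z))
def crop(n,b,f):
    im,_=load(n); x0,y0,x1,y1=b; return cv2.resize(im[y0:y1,x0:x1,::-1],(380,int(380*(y1-y0)/(x1-x0))),interpolation=cv2.INTER_NEAREST)
a=crop("B",(365,10,440,85),1); b=crop("D",(318,205,393,280),1)
cv2.imwrite("pics/c1.png",np.hstack([a,b]))
E
```

```text
B ellipse 402.2408103942871 44.764129638671875 45.704750061035156 50.89986038208008 hullc 402.3091137423753 44.801489056332976 bbox (8, 9, 50, 49)
0.02 (array([0.6275, 0.0322]), np.float64(0.030962934234490078), np.float64(0.0003900110352472777))
0.03 (array([0.6249, 0.0298]), np.float64(0.03013169537285694), np.float64(0.0003795406991188078))
0.04 (array([0.6222, 0.0273]), np.float64(0.029300456511231924), np.float64(0.0003690703629903342))
D ellipse 356.64527702331543 243.9507541656494 43.433143615722656 46.458580017089844 hullc 356.6295261742189 243.86737016345955 bbox (9, 9, 47, 46)
0.02 (array([0.6265, 0.0257]), np.float64(0.03118146898866817), np.float64(0.0007004750250591857))
0.03 (array([0.6253, 0.0301]), np.float64(0.030344184451442414), np.float64(0.0006816658757078944))
0.04 (array([0.624 , 0.0345]), np.float64(0.029506899914203088), np.float64(0.0006628567263565985))
A ellipse 312.22285079956055 92.01555633544922 51.00166702270508 52.56058883666992 hullc 312.16231343283584 91.94092039800995 bbox (15, 11, 54, 53)
0.03 (array([ 0.4196, -0.2315]), np.float64(0.03016313066215732), np.float64(0.0005330836425139986))
0.04 (array([ 0.4199, -0.2323]), np.float64(0.029330867656498907), np.float64(0.0005183747649921287))
0.05 (array([ 0.4201, -0.2331]), np.float64(0.028498604650841766), np.float64(0.0005036658874702587))
```

View pics/c1.png

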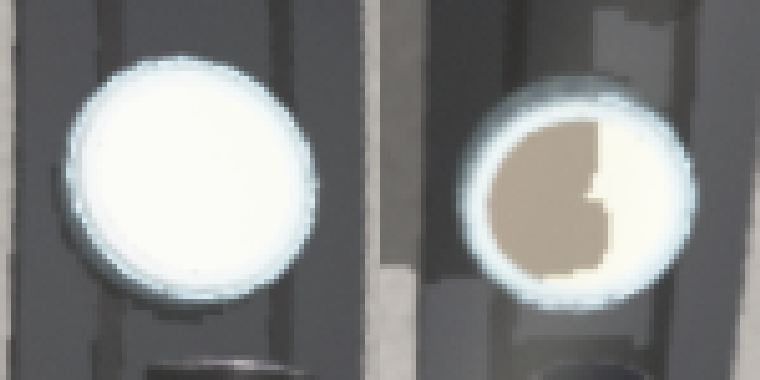

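Run:
```python
from m import *
def up(n,b):
    im,_=load(n); x0,y0,x1,y1=b; return cv2.resize(im[y0:y1,x0:x1,::-1],(390,int(390*(y1-y0)/(x1-x0))),interpolation=cv2.INTER_NEAREST)
cv2.imwrite("pics/c2.png",np.hstack([up("B",(355,140,445,215)),up("D",(320,45,410,120))]))
cv2.imwrite("pics/c3.png",np.hstack([up("D",(310,180,410,330)),up("D",(195,0,255,90))]))
```

```text
(no output)
```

View pics/c2.png

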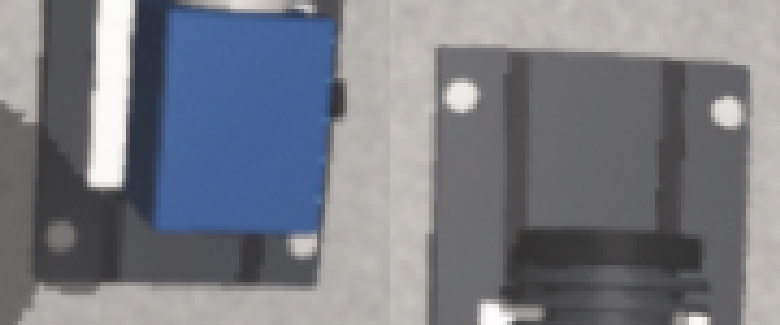

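View pics/c3.png

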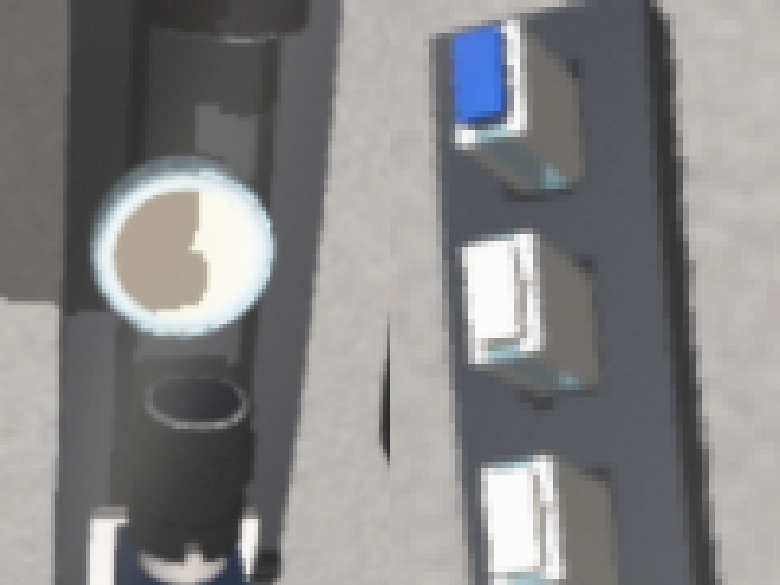

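Run:
```python
from m import *
_,pB=load("B"); _,pD=load("D")
g=lambda uv,p,z=.010: onplane("wrist",uv,z,p)[:2]
b1,b2=g((363.5,204.8),pB),g((428.2,205.8),pB); d1,d2=g((331,55.8),pD),g((402.7,60),pD)
print(b1,b2,d1,d2,"widths",np.linalg.norm(b1-b2),np.linalg.norm(d1-d2),"len",np.linalg.norm(d1-b1),np.linalg.norm(d2-b2))
print("mid",(b1+b2+d1+d2)/4)
ax=(d1+d2-b1-b2); print("yaw of rig y",np.degrees(np.arctan2(ax[1],ax[0])))
s1,s2,s3=g((336.4,67.2),pD,.011),g((397.8,70.6),pD,.011),g((369.1,194.7),pB,.011)
print("screws",s1,s2,s3,"mid diag",(s2+s3)/2)
# plate side edges in D, B
for n,p,rows in (("D",pD,[90,130,180,230,280]),("B",pB,[20,60,100,150,190])):
    im,_=load(n); g8=im.max(2).astype(int)
    for r in rows: print(n,r,g8[r,320:345] if n=="D" else g8[r,358:376], g8[r,375:410] if n=="D" else g8[r,422:445])
# lens front ring and lamp
```

```text
[ 0.5839 -0.1729] [ 0.6729 -0.1743] [0.5912 0.2656] [0.6802 0.2644] widths 0.08897618922633192 0.08901960366224726 len 0.43855813752913386 0.4388250799274127
mid [0.6321 0.0457]
yaw of rig y 89.03987443020954
screws [0.5977 0.251 ] [0.6736 0.25  ] [ 0.5905 -0.1591] mid diag [0.6321 0.0455]
D 90 [191 189 190 193 192 190 189 188 183 155 118 110 112 114 113 113 113 113
 112 111 114 113 112 111 111] [104 105 103 103 103 100  74  67  70  72  73  78  92 101 102 102 102 100
 102 100  99 101 100 100 100 100 107 150 181 189 189 188 190 191 191]
D 130 [189 191 190 186 184 184 189 190 154 100 104 110 111 111 110 111 111 110
 109 126 229 252 253 253 253] [ 82  80  79  78  77  74  74  72  70  87 154 172 220 234 237 243 247 220
 128 103 101 101 100 100 105 130 179 186 187 187 188 189 189 191 194]
D 180 [109 110 109 110 111 113 109  88  67  64  62  63  64  64  63  64  63  64
  64  64  64  63  63  59  54] [ 71  72  70  69  69  69  68  67  66  65  64  64  63  68  83  98  99 100
  98  98  99 103 138 182 186 188 186 183 183 184 185 185 185 185 183]
D 230 [111 110 110 108 107 105  80  63  61  62  61  61
[... 622 characters left out ...]
]
B 60 [184 183 184 184 183 181 181 180 138  89  74  85  89  89  89  90  88  88] [208 150 105  88  85  86  86  86  85  86  86  85  86  86  96 157 182 182
 183 183 185 185 184]
B 100 [185 185 187 184 183 180 181 169 131  75  84  87  87  86  85  87  87  85] [ 53  53  52  52  52  52  59  77  82  83  84  83  84  98 156 181 183 183
 184 185 184 180 180]
B 150 [182 184 188 189 187 180 141  77  80  86  87  86  87  87  87  86  87  88] [151 151 150 151 151 151 151 150 150 128 106 153 179 182 181 182 185 184
 183 185 186 187 187]
B 190 [103 104 103 101  86  64  63  64  68  72  75  76  73  67  66  65  66  65] [148 148 148 147 147 140 105 109 171 182 182 182 185 186 184 181 180 180
 181 183 183 184 186]
```

Dish centre: (0.625, 0.030). Its lid plane comes out at 29.5 mm and its radius at 30.1 mm, as it must be. Rig middle: (0.6321, 0.0457), y axis at 89.04°, and the plate measures 89 × 438.7 mm. Now I move above the dish.

Run:
```python
from h import *
delta([.625,.030,.10],89)
```

```text
delta [-0.1191  0.0602  0.2001] [-0.0001  0.0001  0.0056]  dist mm 180.4
```

Call:
jog_arm --deltas '[-0.119, 0.06, 0.2, 0, 0, 0.0056, -1, -0.119, 0.06, 0.2, 0, 0, 0.0056, -1, -0.119, 0.06, 0.2, 0, 0, 0.0056, -1, -0.119, 0.06, 0.2, 0, 0, 0.0056, -1, -0.119, 0.06, 0.2, 0, 0, 0.0056, -1, -0.119, 0.06, 0.2, 0, 0, 0.0056, -1, -0.119, 0.06, 0.2, 0, 0, 0.0056, -1]'

```text
time_s: 3.43
position: [0.6252, 0.031, 0.1011]
tool_rot: [[0.018, 1.0, 0.001], [1.0, -0.018, 0.0], [0.0, 0.001, -1.0]]
ft_force: [-0.4, 1.0, 1.3]
grip_width: 0.0851
```

Run:
```python
from m import *
snap("wrist","E"); cur(); delta([.625,.030,.009],89)
```

```text
t 3.4833 P [0.6255 0.0318 0.1021] yaw 89.06143099988437 z [ 0.0027 -0.0001 -1.    ] F [ 0.2801 -0.0817  1.1582] w 0.08572203197146974 q [-7.9128 35.6514 72.455   0.0149 71.7414 -6.9789]
delta [-0.0024 -0.0009  0.1241] [0.0008 0.     0.0003]  dist mm 93.1
```

View pics/E.png

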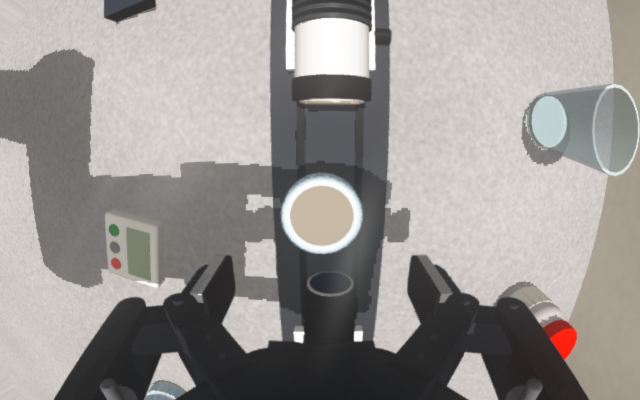

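The dish sits centred between the fingers at (321,216). I'll descend, with deltas taken from the commanded pose (0.625, 0.030, 0.100).

Call:
jog_arm --deltas '[0, 0, 0.03, 0, 0, 0, -1, 0, 0, 0.06, 0, 0, 0, -1, 0, 0, 0.09, 0, 0, 0, -1, 0, 0, 0.11, 0, 0, 0, -1, 0, 0, 0.121, 0, 0, 0, -1, 0, 0, 0.121, 0, 0, 0, -1, 0, 0, 0.121, 0, 0, 0, -1, 0, 0, 0.121, 0, 0, 0, -1]'

```text
time_s: 4.15
position: [0.6259, 0.0321, 0.0113]
tool_rot: [[0.015, 1.0, 0.003], [1.0, -0.015, -0.0], [-0.0, 0.003, -1.0]]
ft_force: [-0.4, 1.1, 0.8]
grip_width: 0.0855
```

Run:
```python
from m import *
snap("wrist","F"); cur(); delta([.625,.030,.009],89)
```

```text
t 4.2 P [0.6258 0.032  0.0111] yaw 89.12143289902711 z [ 0.003  -0.0004 -1.    ] F [-0.7622 -0.5105 -0.0481] w 0.08516992910323551 q [-7.8793 41.9248 77.2883  0.0027 60.6146 -7.0021]
delta [-0.0027 -0.0011  0.0028] [0.0009 0.0001 0.0007]  dist mm 3.0
```

View pics/F.png

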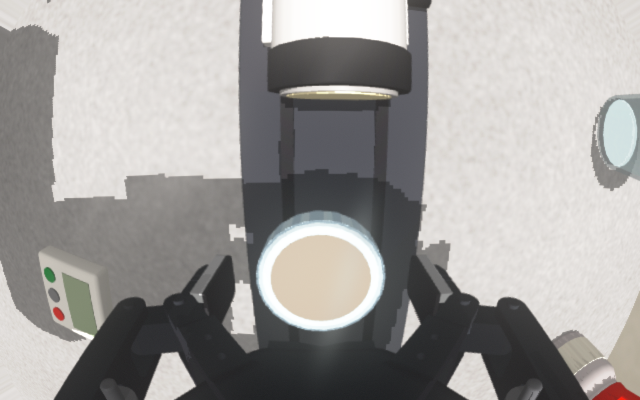

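The pose is about 2 mm off the aim because the last move had been cut short. I'll correct it and then close the fingers.

Call:
jog_arm --deltas '[-0.0027, -0.0011, 0.0028, 0.0009, 0, 0.0007, -1, -0.0027, -0.0011, 0.0028, 0.0009, 0, 0.0007, -1, -0.0027, -0.0011, 0.0028, 0.0009, 0, 0.0007, 0.1, -0.0027, -0.0011, 0.0028, 0.0009, 0, 0.0007, 0.3, -0.0027, -0.0011, 0.0028, 0.0009, 0, 0.0007, 0.5, -0.0027, -0.0011, 0.0028, 0.0009, 0, 0.0007, 0.6, -0.0027, -0.0011, 0.0028, 0.0009, 0, 0.0007, 0.6, -0.0027, -0.0011, 0.0028, 0.0009, 0, 0.0007, 0.6]' --grip_force 30

```text
time_s: 4.87
position: [0.6243, 0.0298, 0.0077]
tool_rot: [[0.018, 1.0, -0.002], [1.0, -0.018, -0.0], [-0.0, -0.002, -1.0]]
ft_force: [-1.0, -0.3, 5.2]
grip_width: 0.0586
```

Run:
```python
from m import *
snap("wrist","G"); cur(); delta([.625,.030,.10],89)
```

```text
t 4.9167 P [0.6243 0.0298 0.0077] yaw 88.98003050514927 z [-0.0023 -0.0002 -1.    ] F [-0.5896 -1.4593  5.7879] w 0.05903235329457388 q [-8.0911 42.1645 77.4805 -0.0318 60.4831 -7.0554]
delta [ 0.0003  0.0006 -0.1231] [-0.0007  0.0001 -0.0001]  dist mm 92.3
```

View pics/G.png

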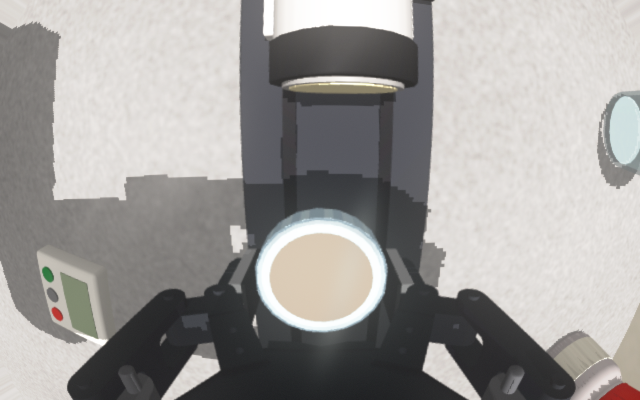

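The fingers are at the dish's sides, 59 mm apart, with a small upward force of 5 N. I'll lift a little and check.

Call:
jog_arm --deltas '[0, 0, -0.004, 0, 0, 0, 0.6, 0, 0, -0.012, 0, 0, 0, 0.6, 0, 0, -0.025, 0, 0, 0, 0.6, 0, 0, -0.05, 0, 0, 0, 0.6, 0, 0, -0.08, 0, 0, 0, 0.6, 0, 0, -0.11, 0, 0, 0, 0.6, 0, 0, -0.123, 0, 0, 0, 0.6, 0, 0, -0.123, 0, 0, 0, 0.6, 0, 0, -0.123, 0, 0, 0, 0.6]'

```text
time_s: 5.67
position: [0.6242, 0.0299, 0.0993]
tool_rot: [[0.018, 1.0, -0.003], [1.0, -0.018, 0.0], [-0.0, -0.003, -1.0]]
ft_force: [-0.0, -0.5, -0.5]
grip_width: 0.059
```

Run:
```python
from m import *
snap("wrist","H"); cur(); snap("scene","sH");snap("top","tH"); delta([.42,-.2323,.14],89)
```

```text
t 5.7167 P [0.6238 0.03   0.0984] yaw 88.97755441765693 z [-0.0046  0.0003 -1.    ] F [-0.4089 -1.4407 -0.4401] w 0.058579901730909725 q [-8.0866 35.8856 72.6807 -0.0189 71.6954 -7.0582]
delta [-0.3544 -0.2657 -0.0547] [-0.0017 -0.0001 -0.0001]  dist mm 334.8
```

View pics/H.png

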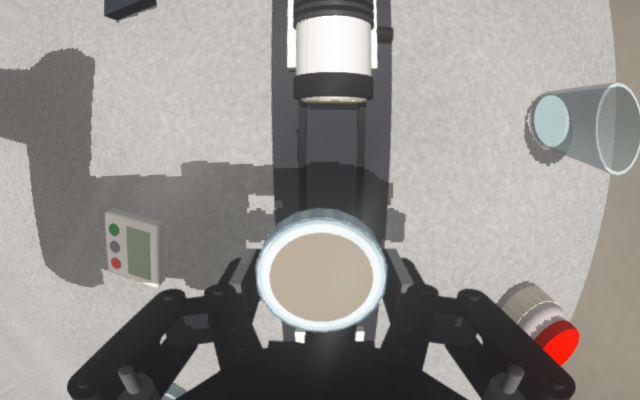

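The dish is held, unchanged in the view at (322,271). I'll go beside the pile and look at it again.

Run:
```python
from m import *
delta([.42,-.29,.14],89)
```

```text
delta [-0.4314 -0.2643 -0.0547] [-0.0017 -0.0001 -0.0001]  dist mm 381.6
```

Call:
jog_arm --deltas '[-0.013, -0.008, -0.025, 0, 0, 0, 0.6, -0.043, -0.026, -0.055, 0, 0, 0, 0.6, -0.086, -0.053, -0.055, 0, 0, 0, 0.6, -0.129, -0.079, -0.055, 0, 0, 0, 0.6, -0.173, -0.106, -0.055, 0, 0, 0, 0.6, -0.216, -0.132, -0.055, 0, 0, 0, 0.6, -0.259, -0.159, -0.055, 0, 0, 0, 0.6, -0.302, -0.185, -0.055, 0, 0, 0, 0.6, -0.345, -0.212, -0.055, 0, 0, 0, 0.6, -0.388, -0.238, -0.055, 0, 0, 0, 0.6, -0.418, -0.256, -0.055, 0, 0, 0, 0.6, -0.431, -0.264, -0.055, 0, 0, 0, 0.6]'

```text
time_s: 6.82
position: [0.4189, -0.2922, 0.1404]
tool_rot: [[0.021, 1.0, -0.004], [1.0, -0.021, 0.001], [0.001, -0.004, -1.0]]
ft_force: [-0.0, 0.1, -1.1]
grip_width: 0.059
```

Call:
jog_arm --deltas '[0, 0, 0, 0, 0, 0, 0.6, 0, 0, 0, 0, 0, 0, 0.6, 0, 0, 0, 0, 0, 0, 0.6]'

```text
time_s: 7.07
position: [0.4213, -0.2886, 0.1409]
tool_rot: [[0.017, 1.0, -0.003], [1.0, -0.017, 0.001], [0.001, -0.003, -1.0]]
ft_force: [-0.1, 0.1, -0.0]
grip_width: 0.0591
```

Run:
```python
from m import *
snap("wrist","I"); cur()
for t in (120,150,170,185):
    k,p=blob("I",(270,80,380,195),t)
    for z in (.03,.04,.05): print(t,z,*rimcircle(k,p,z))
```

```text
t 7.1167 P [ 0.4215 -0.2885  0.141 ] yaw 89.07615687573117 z [-0.0031  0.0007 -1.    ] F [-0.0475  0.1654 -0.8801] w 0.05901306476399778 q [-47.6422  23.0478  88.7288  -0.1116  68.3713 -46.6772]
I ellipse 325.04647064208984 129.84140014648438 118.56486511230469 126.99369812011719 hullc 324.1293454927893 133.6804973275129 bbox (0, 0, 110, 115)
120 0.03 [ 0.4246 -0.2304] 0.047766634313582135 0.008941215353620397
120 0.04 [ 0.4245 -0.2299] 0.045882471149164133 0.008588527565240348
120 0.05 [ 0.4244 -0.2294] 0.04399830798474596 0.008235839776860336
I ellipse 325.62450408935547 129.12732696533203 118.14720153808594 125.28321838378906 hullc 324.66605122794675 133.10104917648437 bbox (0, 0, 110, 115)
150 0.03 [ 0.4252 -0.2297] 0.04717692989589068 0.008960270836368323
150 0.04 [ 0.425  -0.2292] 0.045316027724376186 0.00860683140117062
150 0.05 [ 0.4249 -0.2287] 0.04345512555286048 0.0082533919659729
I ellipse 335.8623275756836 126.57939147949219 96.5361099243164 108.158447265625 hullc 334.2577446597119 128.09158469945356 bbox (12, 0, 98, 99)Traceback (most recent call last):
  File "<stdin>", line 5, in <module>
  File "m.py", line 12, in rimcircle
    Q=np.array([onplane(cam,p,z,pose)[:2] for p in pts])
                ~~~~~~~^^^^^^^^^^^^^^
  File "h.py", line 13, in onplane
    o,d=ray(cam,uv,pose); return o+d*(z-o[2])/d[2]
        ~~~^^^^^^^^^^^^^
  File "h.py", line 5, in ray
    p=eyes.camera_params(cam); K=p["intrinsics"]; u,v=uv
ValueError: time passes only in moves, steps and waits
```

View pics/I.png

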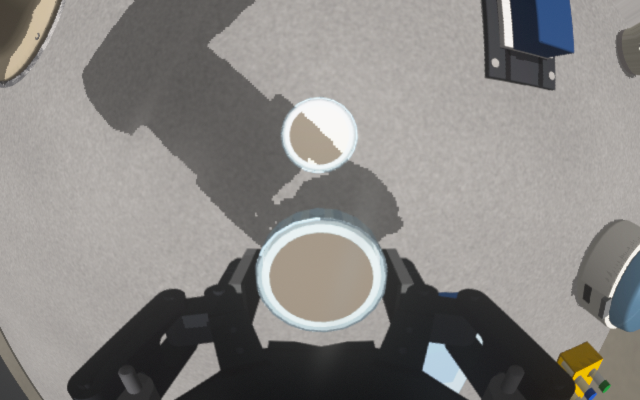

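The view shows the pile's lid, half in shadow, at about (319,135). I'll segment it by the bluish rim.

```bash
python3 - <<'E'
s=open('h.py').read()
s=s.replace("def ray(","_C={}\ndef cp(n):\n    if n not in _C: _C[n]=eyes.camera_params(n)\n    return _C[n]\ndef ray(",1)
s=s.replace("p=eyes.camera_params(cam)","p=cp(cam)"); open('h.py','w').write(s)
E
cat >> m.py <<'E'
def rim(n,box,dthr=8,vmin=90):
    im,pose=load(n); x0,y0,x1,y1=box; c=im[y0:y1,x0:x1].astype(int)
    m=(((c[:,:,2]-c[:,:,0])>dthr)&(c.max(2)>vmin)).astype(np.uint8)
    m=cv2.morphologyEx(m,cv2.MORPH_CLOSE,np.ones((5,5)))
    cs,_=cv2.findContours(m,cv2.RETR_EXTERNAL,cv2.CHAIN_APPROX_NONE); k=max(cs,key=cv2.contourArea)
    h=cv2.convexHull(k); e=cv2.fitEllipse(h); print(n,"rim ellipse",e[0][0]+x0,e[0][1]+y0,e[1],"bbox",cv2.boundingRect(k)); return h.reshape(-1,2)+[x0,y0],pose
E
python3 - <<'E'
from m import *
for n,box in (("A",(270,55,350,130)),("I",(270,85,370,190))):
  for d in (5,8,14):
    k,p=rim(n,box,d)
    for z in (.03,.04,.05): print(n,d,z,*rimcircle(k,p,z))
im,_=load("I"); cv2.imwrite("pics/c4.png",cv2.resize(im[85:190,270:370,::-1],None,fx=5,fy=5,interpolation=cv2.INTER_NEAREST))
E
```

```text
A rim ellipse 312.06303787231445 92.53130722045898 (52.940067291259766, 54.157169342041016) bbox (15, 11, 55, 54)
A 5 0.03 [ 0.4194 -0.2321] 0.031212320424857058 0.00020449607422441622
A 5 0.04 [ 0.4197 -0.2329] 0.03035110644533641 0.00019885359473294898
A 5 0.05 [ 0.42   -0.2336] 0.02948989246582302 0.00019321111524148567
A rim ellipse 312.0395393371582 92.52277374267578 (52.70883560180664, 53.79393005371094) bbox (15, 12, 54, 52)
A 8 0.03 [ 0.4194 -0.2321] 0.031029746589554836 0.00020816271198236018
A 8 0.04 [ 0.4197 -0.2328] 0.030173570208565186 0.00020241906219493766
A 8 0.05 [ 0.4199 -0.2336] 0.029317393827569097 0.00019667541240750978
A rim ellipse 334.0869598388672 78.86956596374512 (1.4130977392196655, 7.390750408172607) bbox (62, 21, 5, 7)
A 14 0.03 [ 0.4442 -0.2166] 0.0032598130026271176 0.0013202474070359062
A 14 0.04 [ 0.4438 -0.2178] 0.0031698678627246446 0.001283818986851114
A 14 0.05 [ 0.4434 -0.219 ] 0.0030799227227681935 0.0012473905666666636
I rim ellipse 318.7353744506836 134.6286964416504 (76.05970001220703, 77.14103698730469) bbox (10, 12, 78, 76)
I 5 0.03 [ 0.4194 -0.2334] 0.0314643975980215 0.0001315022177177676
I 5 0.04 [ 0.4195 -0.2328] 0.030223278984645767 0.00012631508996168198
I 5 0.05 [ 0.4196 -0.2322] 0.02898216037127537 0.000121127962205584
I rim ellipse 318.8502960205078 134.6602554321289 (75.97570037841797, 76.5925064086914) bbox (11, 12, 77, 76)
I 8 0.03 [ 0.4195 -0.2335] 0.0313305961825243 0.00014237102058948348
I 8 0.04 [ 0.4196 -0.2329] 0.03009475538916619 0.00013675517102147762
I 8 0.05 [ 0.4197 -0.2323] 0.028858914595801727 0.00013113932145346607
I rim ellipse 318.9593200683594 135.07772064208984 (74.2044448852539, 76.04266357421875) bbox (11, 24, 77, 64)
I 14 0.03 [ 0.4195 -0.2337] 0.030937957923286942 0.0002214621773836364
I 14 0.04 [ 0.4196 -0.233 ] 0.029717604814071208 0.00021272656343606999
I 14 0.05 [ 0.4197 -0.2324] 0.028497251704857715 0.00020399094948851386
```

View pics/c4.png

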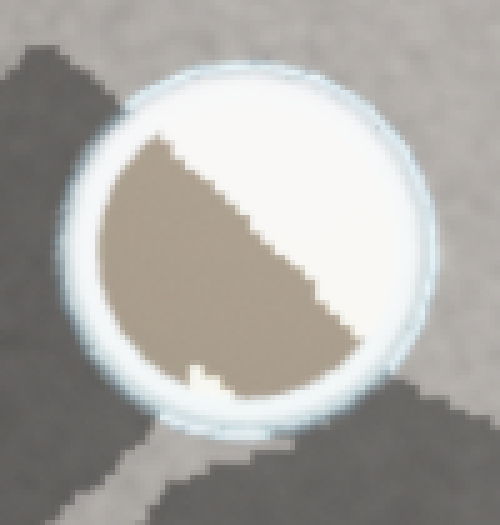

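Run:
```python
from m import *
for n in ("H","I"):
    k,p=rim(n,(240,190,400,340),8,100)
    # upper rim only used: drop pts near pads
    k=np.array([q for q in k if q[1]<238 or q[1]>318])
    for h in (.018,.0223,.027):
        c,r,e=rimcircle(k,p,p[0][2]+h); print(n,h,c,r,e,"tool-frame",p[1].T@(np.r_[c,p[0][2]]-p[0]))
cur(); delta([.4197,-.2329,.060],89)
```

```text
H rim ellipse 320.9604949951172 270.54756927490234 (124.34707641601562, 132.479736328125) bbox (15, 18, 133, 125)
H 0.018 [0.6234 0.0291] 0.032674154453423476 0.0005648068827621964 tool-frame [-0.0009 -0.0008  0.    ]
H 0.0223 [0.6235 0.0315] 0.03154587548810027 0.000545303402535916 tool-frame [ 0.0016 -0.0008  0.    ]
H 0.027 [0.6236 0.0342] 0.030312640339939675 0.0005239856450792364 tool-frame [ 0.0043 -0.0007  0.    ]
I rim ellipse 320.7471618652344 270.3462448120117 (123.92198181152344, 132.08302307128906) bbox (16, 18, 131, 124)
I 0.018 [ 0.4204 -0.2893] 0.03257418749443307 0.0005028171779456104 tool-frame [-0.0007 -0.0009  0.    ]
I 0.0223 [ 0.4205 -0.2868] 0.03144995646615028 0.000485463478084458 tool-frame [ 0.0018 -0.0008  0.    ]
I 0.027 [ 0.4206 -0.2841] 0.030221145807334315 0.0004664954805618254 tool-frame [ 0.0045 -0.0008  0.    ]
t 7.1167 P [ 0.4215 -0.2885  0.141 ] yaw 89.07615687573117 z [-0.0031  0.0007 -1.    ] F [-0.0475  0.1654 -0.8801] w 0.05901306476399778 q [-47.6422  23.0478  88.7288  -0.1116  68.3713 -46.6772]
delta [ 0.0741 -0.0032  0.1081] [-0.001  -0.0002  0.0004]  dist mm 98.3
```

Run:
```python
from m import *
for n in ("E","F","G","H"):
    k,p=rim(n,(240,150 if n=="E" else 190,400,340),8,100)
    if n!="E": k=np.array([q for q in k if q[1]<238 or q[1]>318])
    z=.03 if n!="H" else p[0][2]+.0223
    c,r,e=rimcircle(k,p,z); print(n,c,r,e,p[0],"tool-frame",p[1].T@(np.r_[c,p[0][2]]-p[0]))
for n in ("F","G","H"): # cream pad
    im,p=load(n); c=im.astype(int); m=((c[:,:,0]-c[:,:,2]>10)&(c[:,:,0]>110)).astype(np.uint8); m[:200]=0;m[340:]=0;m[:,:250]=0;m[:,395:]=0
    cs,_=cv2.findContours(m,cv2.RETR_EXTERNAL,cv2.CHAIN_APPROX_NONE);k=cv2.convexHull(max(cs,key=cv2.contourArea));print(n,cv2.fitEllipse(k)[:2]); k=k.reshape(-1,2)
    z=.03 if n!="H" else p[0][2]+.0223
    for dz in (0,-.008):
        c,r,e=rimcircle(k,p,z+dz); print(n,dz,c,r,e,"tool",(p[1].T@(np.r_[c,0]-p[0]))[:2])
```

```text
E rim ellipse 321.34483337402344 213.53903198242188 (81.60167694091797, 82.52420806884766) bbox (40, 23, 83, 82)
E [0.6249 0.0306] 0.030730660068083282 0.0004870740328986739 [0.6252 0.031  0.1011] tool-frame [-0.0004 -0.0003 -0.    ]
F rim ellipse 320.3067398071289 271.19007110595703 (121.71460723876953, 129.8660125732422) bbox (16, 20, 130, 122)
F [0.6248 0.0316] 0.03192271796900302 0.0004185345972436196 [0.6259 0.0321 0.0113] tool-frame [-0.0006 -0.0012 -0.    ]
G rim ellipse 320.75291442871094 270.6385803222656 (125.37718963623047, 132.70843505859375) bbox (15, 18, 133, 125)
G [0.6235 0.0314] 0.03174737025090199 0.0005351305354576202 [0.6243 0.0298 0.0077] tool-frame [ 0.0016 -0.0008  0.    ]
H rim ellipse 320.9604949951172 270.54756927490234 (124.34707641601562, 132.479736328125) bbox (15, 18, 133, 125)
H [0.6235 0.0315] 0.03154587548810027 0.000545303402535916 [0.6242 0.0299 0.0993] tool-frame [ 0.0016 -0.0008  0.    ]
F ((320.1999206542969, 277.3990173339844), (85.63618469238281, 99.84737396240234))
F 0 [0.6247 0.0298] 0.023088844007294475 5.6917805370445976e-05 tool [-0.0023 -0.0012]
F -0.008 [0.6246 0.0251] 0.024581255487734117 6.05968456094767e-05 tool [-0.007  -0.0012]
G ((320.7898254394531, 276.8702697753906), (88.46405792236328, 102.83173370361328))
G 0 [0.6235 0.0298] 0.023108054113432593 5.335169956866994e-05 tool [-0.     -0.0008]
G -0.008 [0.6234 0.0251] 0.024646154370991578 5.6902853743941196e-05 tool [-0.0047 -0.0008]
H ((320.7786865234375, 276.8440856933594), (88.7173843383789, 103.4074478149414))
H 0 [0.6234 0.0299] 0.023206130724704784 4.92853855271459e-05 tool [-0.     -0.0005]
H -0.008 [0.6233 0.0252] 0.024750311611260758 5.2564930541364795e-05 tool [-0.0048 -0.0006]
```

Call:
jog_arm --deltas '[0.01, 0, 0.01, -0.001, 0, 0, 0.6, 0.03, -0.001, 0.03, -0.001, 0, 0, 0.6, 0.055, -0.002, 0.055, -0.001, 0, 0, 0.6, 0.07, -0.002, 0.08, -0.001, 0, 0, 0.6, 0.074, -0.002, 0.1, -0.001, 0, 0, 0.6, 0.074, -0.002, 0.112, -0.001, 0, 0, 0.6, 0.074, -0.002, 0.112, -0.001, 0, 0, 0.6, 0.074, -0.002, 0.112, -0.001, 0, 0, 0.6, 0.074, -0.002, 0.112, -0.001, 0, 0, 0.6]'

```text
time_s: 7.87
position: [0.4207, -0.2347, 0.058]
tool_rot: [[0.018, 1.0, 0.001], [1.0, -0.018, -0.001], [-0.001, 0.002, -1.0]]
ft_force: [0.7, -0.2, -1.0]
grip_width: 0.0586
```

Run:
```python
from m import *
cur(); snap("wrist","J"); cur(); delta([.4203,-.2329,.0377],89)
```

```text
t 7.8667 P [ 0.4207 -0.2347  0.058 ] yaw 88.98626780842648 z [ 0.0015 -0.0011 -1.    ] F [ 0.7433 -0.1799 -1.0466] w 0.05861846726642734 q [-43.2876  27.3106  99.2818   0.0144  53.3006 -42.2825]
t 7.9167 P [ 0.4206 -0.2348  0.0581] yaw 88.97525850874615 z [ 0.0016 -0.0012 -1.    ] F [ 0.4299  0.6139 -0.1399] w 0.05881807876885385 q [-43.2999  27.2963  99.292    0.0141  53.2953 -42.2837]
delta [ 0.0026 -0.0004  0.0272] [ 0.0005  0.0004 -0.0001]  dist mm 20.5
```

Call:
jog_arm --deltas '[0.0026, -0.0004, 0.01, 0.0005, 0.0004, 0, 0.6, 0.0026, -0.0004, 0.018, 0.0005, 0.0004, 0, 0.6, 0.0026, -0.0004, 0.018, 0.0005, 0.0004, 0, 0.6, 0.0026, -0.0004, 0.018, 0.0005, 0.0004, 0, 0.6, 0.0026, -0.0004, 0.018, 0.0005, 0.0004, 0, 0.6]'

```text
time_s: 8.33
position: [0.4198, -0.2324, 0.0438]
tool_rot: [[0.018, 1.0, -0.001], [1.0, -0.018, 0.001], [0.001, -0.001, -1.0]]
ft_force: [-0.1, 0.3, -0.9]
grip_width: 0.0589
```

Run:
```python
from m import *
cur(); snap("scene","sK"); snap("top","tK"); cur(); delta([.4203,-.2329,.0377],89)
im,_=load("sK"); a=cv2.resize(im[205:255,225:290,::-1],(780,600),interpolation=cv2.INTER_CUBIC); cv2.imwrite("pics/sKc.png",a)
```

```text
t 8.3333 P [ 0.4198 -0.2324  0.0438] yaw 88.9724667327283 z [-0.0013  0.0014 -1.    ] F [-0.1335  0.2953 -0.9042] w 0.058868120946737906 q [-43.147   28.6132 100.2588   0.0062  51.2381 -42.1234]
t 8.4333 P [ 0.4199 -0.2324  0.0439] yaw 88.9750905542562 z [-0.001   0.0011 -1.    ] F [-0.5248  0.4915  0.15  ] w 0.058808815987184244 q [-43.143   28.596  100.2525   0.0071  51.2363 -42.1226]
delta [-0.0006  0.0006  0.0083] [-0.0003 -0.0003 -0.0001]  dist mm 6.3
```

View pics/sKc.png

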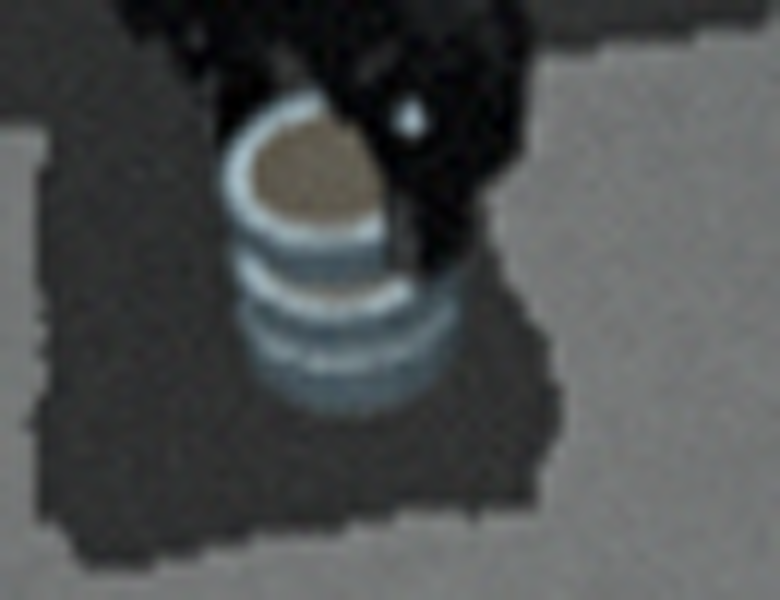

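In the scene view the held dish lines up with the pile: its left edges are at 240, 232 and 222 px, an even lean. I'll lower it gently.

Call:
jog_arm --deltas '[-0.0003, 0.0006, 0.002, -0.0003, -0.0003, 0, 0.6, -0.0003, 0.0006, 0.004, -0.0003, -0.0003, 0, 0.6, -0.0003, 0.0006, 0.005, -0.0003, -0.0003, 0, 0.6, -0.0003, 0.0006, 0.006, -0.0003, -0.0003, 0, 0.6, -0.0003, 0.0006, 0.006, -0.0003, -0.0003, 0, 0.6, -0.0003, 0.0006, 0.006, -0.0003, -0.0003, 0, 0.6]'

```text
time_s: 8.93
position: [0.4202, -0.2325, 0.0392]
tool_rot: [[0.018, 1.0, -0.0], [1.0, -0.018, 0.0], [0.0, -0.0, -1.0]]
ft_force: [0.7, -0.5, -1.2]
grip_width: 0.0589
```

Run:
```python
from m import *
cur(); delta([.4203,-.2329,.0377],89)
```

```text
t 8.9333 P [ 0.4202 -0.2325  0.0392] yaw 88.97752318003448 z [-0.0004  0.0004 -1.    ] F [ 0.6708 -0.5346 -1.1584] w 0.058910003093615965 q [-43.1208  29.0656 100.4908   0.0007  50.4769 -42.0987]
delta [-0.0005  0.0001  0.0021] [-0.0001 -0.0001 -0.0001]  dist mm 1.6
```

Call:
jog_arm --deltas '[0, 0, 0.0007, 0, 0, 0, 0.6, 0, 0, 0.0013, 0, 0, 0, 0.6, 0, 0, 0.0017, 0, 0, 0, 0.6, 0, 0, 0.0017, 0, 0, 0, 0.6, 0, 0, 0.0017, 0, 0, 0, 0.6]'

```text
time_s: 9.35
position: [0.4202, -0.2325, 0.038]
tool_rot: [[0.018, 1.0, -0.0], [1.0, -0.018, 0.0], [0.0, -0.0, -1.0]]
ft_force: [0.3, -0.3, -0.1]
grip_width: 0.0589
```

Call:
jog_arm --deltas '[0, 0, 0.0005, 0, 0, 0, 0.6, 0, 0, 0.001, 0, 0, 0, 0.6, 0, 0, 0.001, 0, 0, 0, 0.6, 0, 0, 0.001, 0, 0, 0, 0.6]'

```text
time_s: 9.68
position: [0.4203, -0.2326, 0.0377]
tool_rot: [[0.018, 1.0, -0.0], [1.0, -0.018, -0.0], [-0.0, -0.0, -1.0]]
ft_force: [-1.6, 0.6, 5.2]
grip_width: 0.0585
```

Contact comes at 37.7 mm as predicted, with 5 N. I release here.

Call:
jog_arm --deltas '[0, 0, 0, 0, 0, 0, 0.3, 0, 0, 0, 0, 0, 0, -0.2, 0, 0, 0, 0, 0, 0, -1, 0, 0, 0, 0, 0, 0, -1, 0, 0, 0, 0, 0, 0, -1, 0, 0, 0, 0, 0, 0, -1]'

```text
time_s: 10.18
position: [0.4202, -0.2325, 0.0372]
tool_rot: [[0.018, 1.0, -0.0], [1.0, -0.018, 0.0], [0.0, -0.0, -1.0]]
ft_force: [-0.4, 0.3, -0.0]
grip_width: 0.0854
```

Run:
```python
from m import *
snap("wrist","L"); cur()
```

```text
t 10.2333 P [ 0.4202 -0.2325  0.0372] yaw 88.97766497340379 z [-0.0004  0.0004 -1.    ] F [-0.6985  0.3186  0.3811] w 0.0858897501033657 q [-43.1197  29.27   100.603    0.0032  50.1611 -42.0994]
```

View pics/L.png

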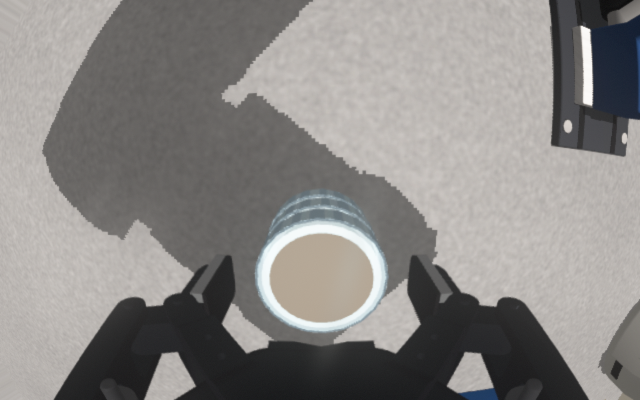

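The dish stands on the pile, its lid at (322,277). I'll rise straight up and check.

Call:
jog_arm --deltas '[0, 0, -0.02, 0, 0, 0, -1, 0, 0, -0.06, 0, 0, 0, -1, 0, 0, -0.115, 0, 0, 0, -1, 0, 0, -0.17, 0, 0, 0, -1, -0.03, 0, -0.22, 0, 0, 0, -1, -0.07, 0, -0.22, 0, 0, 0, -1, -0.07, 0, -0.22, 0, 0, 0, -1, -0.07, 0, -0.22, 0, 0, 0, -1]'

```text
time_s: 10.9
position: [0.4191, -0.2858, 0.202]
tool_rot: [[0.02, 1.0, -0.0], [1.0, -0.02, 0.0], [0.0, -0.0, -1.0]]
ft_force: [0.3, -0.3, -0.9]
grip_width: 0.0852
```

Run:
```python
from m import *
snap("wrist","M"); cur(); 
k,p=rim("M",(240,80,400,240),8,90)
for z in (.05,.06): print(z,*rimcircle(k,p,z))
delta([.45,.22,.20],89)
```

```text
t 10.95 P [ 0.4189 -0.2847  0.2015] yaw 88.93056047580795 z [-0.0014  0.0018 -1.    ] F [ 0.3286  0.265  -0.0849] w 0.08575008112694059 q [-47.6207  18.9601  84.0042   0.0104  77.1659 -46.5536]
M rim ellipse 321.23870849609375 134.5718116760254 (65.14550018310547, 65.81304168701172) bbox (49, 22, 66, 66)
0.05 [ 0.4197 -0.2331] 0.031207426174593964 0.0001549581632659502
0.06 [ 0.4197 -0.2325] 0.03014794858757035 0.00014969740577866925
delta [0.6736 0.0289 0.0031] [-0.0005 -0.0006 -0.0004]  dist mm 505.7
```

View pics/M.png

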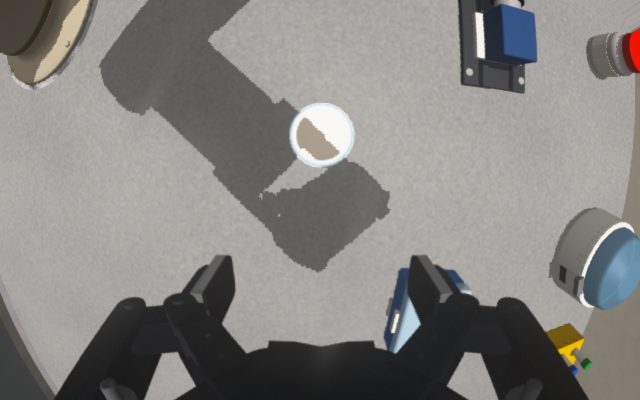

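The new top dish is at (0.4197, −0.2325, 0.060), within 0.5 mm of the pile's axis. Now to the rack.

Call:
jog_arm --deltas '[0.674, 0.029, 0, 0, 0, 0, -1, 0.674, 0.029, 0, 0, 0, 0, -1, 0.674, 0.029, 0, 0, 0, 0, -1, 0.674, 0.029, 0, 0, 0, 0, -1, 0.674, 0.029, 0, 0, 0, 0, -1, 0.674, 0.029, 0, 0, 0, 0, -1, 0.674, 0.029, 0, 0, 0, 0, -1, 0.674, 0.029, 0, 0, 0, 0, -1, 0.674, 0.029, 0, 0, 0, 0, -1, 0.674, 0.029, 0, 0, 0, 0, -1, 0.674, 0.029, 0, 0, 0, 0, -1, 0.674, 0.029, 0, 0, 0, 0, -1]'

```text
time_s: 11.95
position: [0.448, 0.2167, 0.2016]
tool_rot: [[0.017, 1.0, -0.002], [1.0, -0.017, -0.0], [-0.0, -0.002, -1.0]]
ft_force: [0.9, -0.6, 0.3]
grip_width: 0.0856
```

Run:
```python
from m import *
cur(); delta([.45,.22,.20],89)
```

```text
t 11.95 P [0.448  0.2167 0.2016] yaw 89.04103780358453 z [-0.0024 -0.     -1.    ] F [ 0.8703 -0.6131  0.3168] w 0.08561008525324364 q [12.1435 18.0973 85.3075  0.0291 76.7305 13.0958]
delta [0.0044 0.0026 0.0021] [-0.0008  0.      0.0002]  dist mm 4.1
```

Call:
jog_arm --deltas '[0, 0, 0, 0, 0, 0, -1, 0, 0, 0, 0, 0, 0, -1]'

```text
time_s: 12.12
position: [0.4482, 0.2162, 0.2013]
tool_rot: [[0.013, 1.0, -0.003], [1.0, -0.013, -0.0], [-0.0, -0.003, -1.0]]
ft_force: [-0.7, 0.1, -0.2]
grip_width: 0.0852
```

Run:
```python
from m import *
im,p=snap("wrist","N"); cur()
cv2.imwrite("pics/Nc.png",cv2.resize(im[20:240,230:430,::-1],None,fx=2.7,fy=2.7,interpolation=cv2.INTER_CUBIC))
```

```text
t 12.1667 P [0.4485 0.2147 0.2015] yaw 89.11958833921024 z [-0.0025 -0.0003 -1.    ] F [ 0.2941 -0.4789  0.151 ] w 0.08517898787689836 q [11.9077 18.0694 85.37    0.0125 76.7073 12.7853]
```

View pics/N.png

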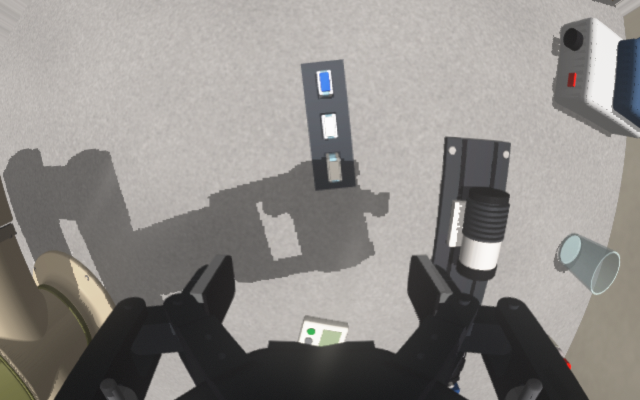

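View pics/Nc.png

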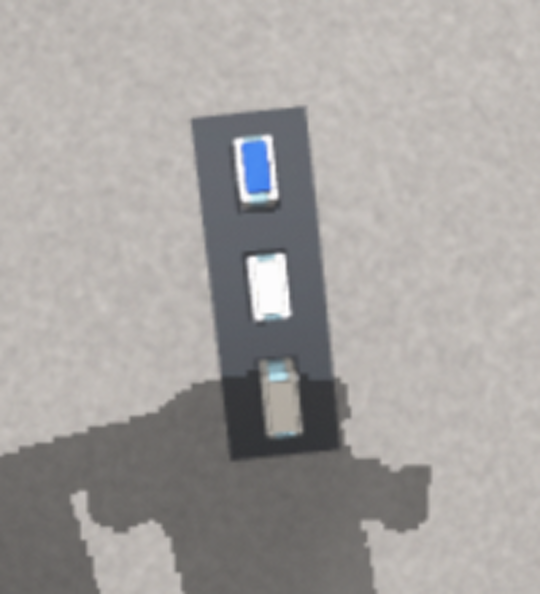

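View N shows the rack upright, with the blue-stoppered cuvette at (324,82), far from the arm's base line, and the rack corners at (301,64), (343,59), (316,190) and (356,186).

```bash
cat >> m.py <<'E'
def blue(n,box):
    im,p=load(n); x0,y0,x1,y1=box; c=im[y0:y1,x0:x1].astype(int)
    m=((c[:,:,2]-c[:,:,0]>70)&(c[:,:,2]>110)).astype(np.uint8)
    cs,_=cv2.findContours(m,cv2.RETR_EXTERNAL,cv2.CHAIN_APPROX_NONE); k=max(cs,key=cv2.contourArea)
    mm=cv2.moments(m,True) ; r=cv2.minAreaRect(k); M=cv2.moments(k)
    return np.array([M["m10"]/M["m00"]+x0,M["m01"]/M["m00"]+y0]),r,k.reshape(-1,2)+[x0,y0],p
E
python3 - <<'E'
from m import *
_,p=load("N")
C=[onplane("wrist",c,.02,p)[:2] for c in ((301.1,63.7),(343,59.3),(315.6,190),(355.6,186.3))]
tl,tr,bl,br=C; print(C,"w",np.linalg.norm(tl-tr),np.linalg.norm(bl-br),"l",np.linalg.norm(tl-bl),np.linalg.norm(tr-br),"mid",sum(C)/4)
for v in (tl-bl,tr-br): print("yaw",np.degrees(np.arctan2(v[1],v[0])))
for v in (tr-tl,br-bl): print("yaw",90+np.degrees(np.arctan2(v[1],v[0])))
u=(tl+tr-bl-br); u/=np.linalg.norm(u); print("yaw mean",np.degrees(np.arctan2(u[1],u[0])),"well pred",sum(C)/4+.042*u)
for n,b in (("D",(195,0,235,40)),("N",(305,60,345,105))):
    c,r,k,pp=blue(n,b); print(n,c,r)
    for z in (.049,.057,.065): print(z,onplane("wrist",c,z,pp)[:2])
rs=[]
for n,b in (("D",(195,0,235,40)),("N",(305,60,345,105))):
    c,r,k,pp=blue(n,b); rs.append(ray("wrist",c,pp))
print(tri(rs))
z=np.load("pics/topB.npz"); c,r,k,_=blue("topB",(190,215,225,245)); print("top",c,onplane("top",c,.057)); rs.append(ray("top",c))
print(tri(rs)); print(tri(rs[1:]))
E
```

```text
[array([0.4284, 0.3422]), array([0.4714, 0.3465]), array([0.4412, 0.2077]), array([0.4843, 0.2114])] w 0.043244328257153214 0.04328121807167431 l 0.1351074623409907 0.13570487121453945 mid [0.4563 0.2769]
yaw 95.44424720772298
yaw 95.45874078370957
yaw 95.59409465313364
yaw 94.80310784193341
yaw mean 95.4515099820468 well pred [0.4524 0.3188]
D [208.1687  11.25  ] ((13.5, 11.0), (14.0, 7.0), 90.0)
0.049 [0.4492 0.3213]
0.057 [0.4522 0.3182]
0.065 [0.4553 0.3152]
N [324.4711  81.2567] ((19.538463592529297, 21.307693481445312), (19.349416732788086, 9.178570747375488), 82.87498474121094)
0.049 [0.4518 0.3198]
0.057 [0.4517 0.3189]
0.065 [0.4516 0.318 ]
(array([0.4517, 0.319 , 0.0553]), [np.float64(0.00011165588049381974), np.float64(0.00011165588049377724)])
top [204.  229.5] [0.4527 0.3187 0.057 ]
(array([0.4521, 0.3188, 0.0564]), [np.float64(0.0003199223912468126), np.float64(0.00046754784201339614), np.float64(0.0005716621319874262)])
(array([0.4522, 0.3189, 0.0567]), [np.float64(0.0004966999957523642), np.float64(0.0004966999957524312)])
```

Run:
```python
from m import *
print(onplane("top",(150,201),.135),onplane("top",(158,203),.06)); delta([.4519,.3189,.12],95.45)
```

```text
[0.5332 0.4517 0.135 ] [0.5343 0.4575 0.06  ]
delta [0.139  0.0026 0.1086] [-0.0008  0.0001 -0.0352]  dist mm 132.3
```

Call:
jog_arm --deltas '[0.139, 0.0026, 0.1086, -0.0008, 0, -0.0352, -1, 0.139, 0.0026, 0.1086, -0.0008, 0, -0.0352, -1, 0.139, 0.0026, 0.1086, -0.0008, 0, -0.0352, -1, 0.139, 0.0026, 0.1086, -0.0008, 0, -0.0352, -1, 0.139, 0.0026, 0.1086, -0.0008, 0, -0.0352, -1, 0.139, 0.0026, 0.1086, -0.0008, 0, -0.0352, -1, 0.139, 0.0026, 0.1086, -0.0008, 0, -0.0352, -1, 0.139, 0.0026, 0.1086, -0.0008, 0, -0.0352, -1]'

```text
time_s: 12.83
position: [0.4542, 0.317, 0.1223]
tool_rot: [[-0.091, 0.996, 0.004], [0.996, 0.091, 0.001], [0.001, 0.004, -1.0]]
ft_force: [0.6, 0.3, -0.1]
grip_width: 0.0852
```

Run:
```python
from m import *
im,p=snap("wrist","O"); cur(); delta([.4519,.3189,.06],95.45)
c,r,k,pp=blue("O",(260,100,400,300)); print(c,r,onplane("wrist",c,.057,pp))
```

```text
t 12.8833 P [0.4541 0.3171 0.1222] yaw 95.21336111350845 z [ 0.004  0.001 -1.   ] F [-0.1687  0.5237 -0.0794] w 0.085008810767963 q [22.6966 27.9752 83.5996 -0.039  68.1944 17.4977]
delta [ 0.0026 -0.0031  0.0829] [ 0.0013 -0.0002 -0.0013]  dist mm 62.2
[318.3785 214.0099] ((58.0, 114.0), (22.0, 10.0), 90.0) [0.4516 0.3194 0.057 ]
```

View pics/O.png

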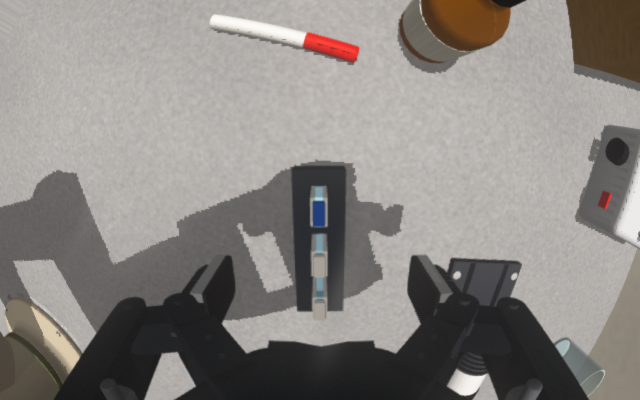

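The stopper, seen at (318,214), gives (0.4516, 0.3194), in agreement. I'll descend to 60 mm with the correction.

Call:
jog_arm --deltas '[0.0026, -0.0031, 0.03, 0.0013, 0, -0.0013, -1, 0.0026, -0.0031, 0.06, 0.0013, 0, -0.0013, -1, 0.0026, -0.0031, 0.083, 0.0013, 0, -0.0013, -1, 0.0026, -0.0031, 0.083, 0.0013, 0, -0.0013, -1, 0.0026, -0.0031, 0.083, 0.0013, 0, -0.0013, -1, 0.0026, -0.0031, 0.083, 0.0013, 0, -0.0013, -1]'

```text
time_s: 13.38
position: [0.4519, 0.3199, 0.0602]
tool_rot: [[-0.096, 0.995, 0.0], [0.995, 0.096, 0.001], [0.001, 0.0, -1.0]]
ft_force: [0.9, -0.1, 0.5]
grip_width: 0.0851
```

Run:
```python
from m import *
im,p=snap("wrist","Q"); cur(); delta([.4517,.319,.026],95.45)
c,r,k,pp=blue("Q",(260,150,400,330)); print(c,r,onplane("wrist",c,.057,pp))
```

```text
t 13.4333 P [0.452  0.32   0.0603] yaw 95.52709206338747 z [ 0.0006  0.0011 -1.    ] F [-0.3271  0.1566  0.4895] w 0.08553645507685577 q [23.0334 32.559  87.535   0.05   59.8519 17.4812]
delta [-0.0014 -0.0005  0.0457] [ 0.0002 -0.0003  0.0004]  dist mm 34.3
[321.9851 256.4303] ((62.0, 106.5), (29.0, 14.0), 90.0) [0.4516 0.3196 0.057 ]
```

View pics/Q.png

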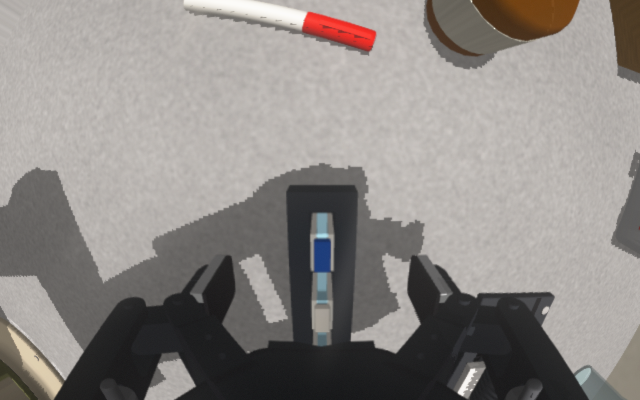

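Call:
jog_arm --deltas '[-0.001, -0.0005, 0.015, 0, 0, 0, -1, -0.001, -0.0005, 0.03, 0, 0, 0, -1, -0.001, -0.0005, 0.042, 0, 0, 0, -1, -0.001, -0.0005, 0.0455, 0, 0, 0, -1, -0.001, -0.0005, 0.0455, 0, 0, 0, -1, -0.001, -0.0005, 0.0455, 0, 0, 0, -1, -0.001, -0.0005, 0.0455, 0, 0, 0, -1]'

```text
time_s: 14.02
position: [0.4512, 0.3194, 0.0253]
tool_rot: [[-0.097, 0.995, -0.001], [0.995, 0.097, 0.0], [0.001, -0.001, -1.0]]
ft_force: [-0.6, 0.2, -0.4]
grip_width: 0.0854
```

Run:
```python
from m import *
im,p=snap("wrist","S"); cur(); delta([.4517,.319,.026],95.45)
c,r,k,pp=blue("S",(260,200,400,340)); print(c,r,onplane("wrist",c,.057,pp))
```

```text
t 14.0667 P [0.4511 0.3194 0.0252] yaw 95.54974212165392 z [-0.0008  0.0005 -1.    ] F [-0.0162  0.0347  0.379 ] w 0.08524932827369361 q [23.0002 35.4167 89.4537  0.0537 55.1601 17.4198]
delta [-0.0006  0.0007 -0.001 ] [-0.0002 -0.0002  0.0006]  dist mm 1.0
[323.6786 291.1569] ((64.0, 91.5), (33.0, 18.0), 90.0) [0.4513 0.3198 0.057 ]
```

View pics/S.png

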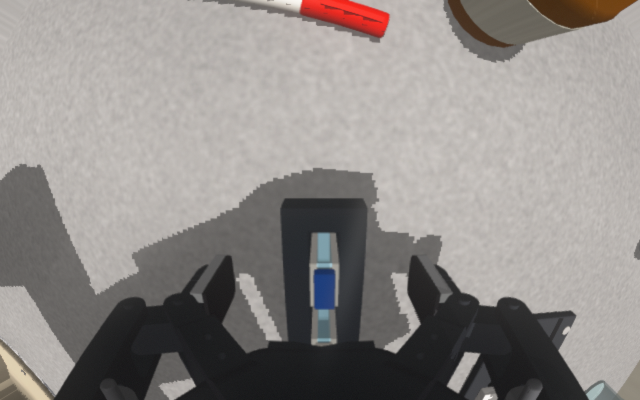

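Everything is aligned, so I close on the frosted faces.

Call:
jog_arm --deltas '[0, 0, 0, 0, 0, 0, -0.5, 0, 0, 0, 0, 0, 0, 0, 0, 0, 0, 0, 0, 0, 0.3, 0, 0, 0, 0, 0, 0, 0.5, 0, 0, 0, 0, 0, 0, 0.7, 0, 0, 0, 0, 0, 0, 0.9, 0, 0, 0, 0, 0, 0, 1, 0, 0, 0, 0, 0, 0, 1, 0, 0, 0, 0, 0, 0, 1, 0, 0, 0, 0, 0, 0, 1]' --grip_force 35

```text
time_s: 14.9
position: [0.451, 0.3192, 0.0246]
tool_rot: [[-0.097, 0.995, -0.001], [0.995, 0.097, 0.0], [0.0, -0.001, -1.0]]
ft_force: [1.0, 0.2, -0.7]
grip_width: 0.0118
```

Run:
```python
from m import *
im,p=snap("wrist","T"); cur(); delta([.4517,.319,.13],95.45)
c,r,k,pp=blue("T",(260,200,400,340)); print(c,r,onplane("wrist",c,.057,pp))
```

```text
t 14.95 P [0.451  0.3192 0.0247] yaw 95.54553064677768 z [-0.0013  0.0002 -1.    ] F [1.7312 0.9609 0.0486] w 0.012025386225205192 q [22.9915 35.4676 89.4797  0.0499 55.1184 17.4174]
delta [-0.0003  0.0007 -0.1404] [-0.0004 -0.0001  0.0005]  dist mm 105.3
[320.5393 291.5956] ((60.5, 92.0), (34.0, 19.0), 90.0) [0.4499 0.3197 0.057 ]
```

View pics/T.png

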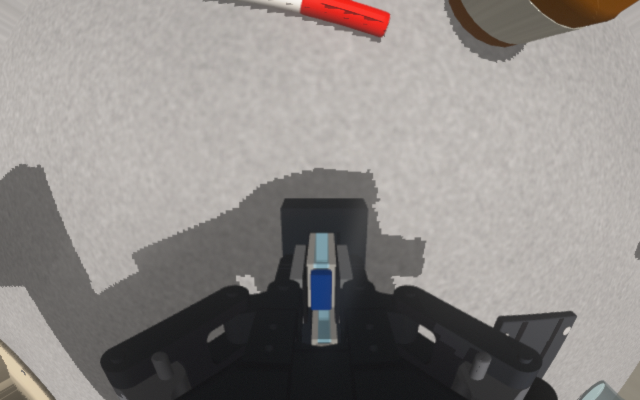

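It is gripped at 12 mm width. I lift it straight out.

Call:
jog_arm --deltas '[0, 0, -0.005, 0, 0, 0, 1, 0, 0, -0.013, 0, 0, 0, 1, 0, 0, -0.022, 0, 0, 0, 1, 0, 0, -0.035, 0, 0, 0, 1, 0, 0, -0.055, 0, 0, 0, 1, 0, 0, -0.08, 0, 0, 0, 1, 0, 0, -0.11, 0, 0, 0, 1, 0, 0, -0.135, 0, 0, 0, 1, 0, 0, -0.15, 0, 0, 0, 1, 0, 0, -0.15, 0, 0, 0, 1, 0, 0, -0.15, 0, 0, 0, 1]'

```text
time_s: 15.87
position: [0.4507, 0.3192, 0.1377]
tool_rot: [[-0.097, 0.995, -0.001], [0.995, 0.097, 0.0], [0.001, -0.001, -1.0]]
ft_force: [0.4, 0.3, -0.8]
grip_width: 0.012
```

Run:
```python
from m import *
im,p=snap("wrist","U"); cur()
c,r,k,pp=blue("U",(260,200,400,340)); print(c,r,onplane("wrist",c,.057+pp[0][2]-.0247,pp))
delta([.632,.0457,.13],89.04)
```

```text
t 15.9167 P [0.4504 0.319  0.1369] yaw 95.55452930894168 z [-0.0028 -0.0003 -1.    ] F [ 0.1455 -0.4077 -1.3195] w 0.011583596952046622 q [22.9949 26.9913 82.5371  0.0507 70.6267 17.4235]
[320.5692 291.0645] ((60.5, 91.5), (33.0, 19.0), 90.0) [0.4495 0.3199 0.17  ]
delta [-0.3861  0.2057  0.0086] [-0.0009  0.0001  0.0362]  dist mm 328.2
```

View pics/U.png

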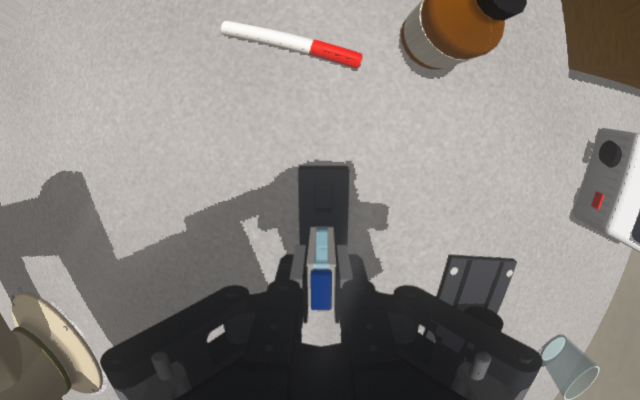

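The cuvette is out and held, with the stopper at (321,290) unchanged. I go above the rig's middle.

Call:
jog_arm --deltas '[-0.013, 0.007, 0, 0, 0, 0.002, 1, -0.045, 0.024, 0, 0, 0, 0.006, 1, -0.09, 0.048, 0, 0, 0, 0.01, 1, -0.135, 0.072, 0, 0, 0, 0.015, 1, -0.18, 0.096, 0, 0, 0, 0.02, 1, -0.225, 0.12, 0, 0, 0, 0.024, 1, -0.27, 0.144, 0, 0, 0, 0.028, 1, -0.315, 0.168, 0, 0, 0, 0.032, 1, -0.35, 0.187, 0, 0, 0, 0.034, 1, -0.375, 0.2, 0, 0, 0, 0.036, 1, -0.386, 0.206, 0, 0, 0, 0.036, 1, -0.386, 0.206, 0, 0, 0, 0.036, 1]'

```text
time_s: 16.92
position: [0.6332, 0.0439, 0.1355]
tool_rot: [[0.019, 1.0, -0.003], [1.0, -0.019, -0.0], [-0.0, -0.003, -1.0]]
ft_force: [-0.5, 0.8, -0.5]
grip_width: 0.0118
```

Call:
jog_arm --deltas '[0, 0, 0, 0, 0, 0, 1, 0, 0, 0, 0, 0, 0, 1, 0, 0, 0, 0, 0, 0, 1]'

```text
time_s: 17.17
position: [0.6321, 0.0473, 0.1368]
tool_rot: [[0.015, 1.0, -0.002], [1.0, -0.015, 0.0], [0.0, -0.002, -1.0]]
ft_force: [-0.3, -0.5, -0.7]
grip_width: 0.0119
```

Run:
```python
from m import *
im,p=snap("wrist","V"); cur()
c,r,k,pp=blue("V",(260,200,400,340)); print(c,r)
delta([.6329,.0452,.09],89.04)
_,pD=load("D");_,pE=load("E")
for z in (.042,.055,.063): print(z,"lens D",onplane("wrist",(360.5,283),z,pD),"E",onplane("wrist",(330.5,284),z,pE),"lampE",onplane("wrist",(331.5,101),z,pE))
```

```text
t 17.2167 P [0.6322 0.0472 0.1369] yaw 89.16192782215093 z [-0.002   0.0002 -1.    ] F [ 0.0839  0.1711 -0.2847] w 0.011736268246174464 q [-6.4093 34.5131 68.302  -0.0036 77.3002 -5.5704]
[320.6933 291.6739] ((60.5, 92.0), (34.0, 19.0), 90.0)
delta [-0.0027  0.001   0.0626] [-0.0006 -0.      0.0007]  dist mm 47.0
0.042 lens D [ 0.6313 -0.0202  0.042 ] E [ 0.6307 -0.0202  0.042 ] lampE [0.6327 0.1112 0.042 ]
0.055 lens D [ 0.6294 -0.0124  0.055 ] E [ 0.6304 -0.0123  0.055 ] lampE [0.6322 0.1106 0.055 ]
0.063 lens D [ 0.6282 -0.0076  0.063 ] E [ 0.6302 -0.0075  0.063 ] lampE [0.6319 0.1103 0.063 ]
```

View pics/V.png

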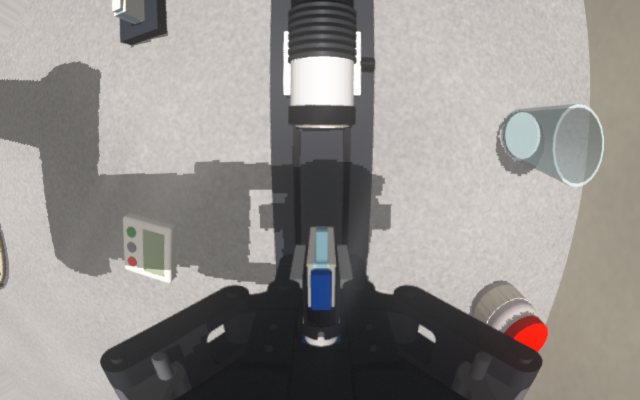

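The lens and lamp fronts are at y −0.020 and 0.111, so their midpoint is (0.632, 0.0455). That agrees with the plate's middle. I descend in two stages.

Call:
jog_arm --deltas '[-0.0027, 0.0006, 0.015, -0.0006, 0, 0.0007, 1, -0.0027, 0.0006, 0.04, -0.0006, 0, 0.0007, 1, -0.0027, 0.0006, 0.07, -0.0006, 0, 0.0007, 1, -0.0027, 0.0006, 0.09, -0.0006, 0, 0.0007, 1, -0.0027, 0.0006, 0.102, -0.0006, 0, 0.0007, 1, -0.0027, 0.0006, 0.102, -0.0006, 0, 0.0007, 1, -0.0027, 0.0006, 0.102, -0.0006, 0, 0.0007, 1, -0.0027, 0.0006, 0.102, -0.0006, 0, 0.0007, 1]'

```text
time_s: 17.88
position: [0.6336, 0.0441, 0.0615]
tool_rot: [[0.018, 1.0, 0.002], [1.0, -0.018, -0.0], [-0.0, 0.002, -1.0]]
ft_force: [0.2, 0.1, 0.2]
grip_width: 0.0118
```

Run:
```python
from m import *
cur();delta([.6326,.0452,.0382],89.04)
```

```text
t 17.8833 P [0.6336 0.0441 0.0615] yaw 88.96296043993075 z [ 0.002  -0.0003 -1.    ] F [0.2175 0.0934 0.1847] w 0.011778115822928327 q [-6.6756 39.0191 73.2762 -0.0011 67.5863 -5.6382]
delta [ 0.0014 -0.0014  0.0311] [ 0.0006  0.0001 -0.0004]  dist mm 23.4
```

Call:
jog_arm --deltas '[0.0014, -0.0014, 0.01, 0.0006, 0, -0.0004, 1, 0.0014, -0.0014, 0.02, 0.0006, 0, -0.0004, 1, 0.0014, -0.0014, 0.028, 0.0006, 0, -0.0004, 1, 0.0014, -0.0014, 0.031, 0.0006, 0, -0.0004, 1, 0.0014, -0.0014, 0.031, 0.0006, 0, -0.0004, 1, 0.0014, -0.0014, 0.031, 0.0006, 0, -0.0004, 1, 0.0014, -0.0014, 0.031, 0.0006, 0, -0.0004, 1]'

```text
time_s: 18.47
position: [0.6322, 0.045, 0.0372]
tool_rot: [[0.017, 1.0, -0.001], [1.0, -0.017, -0.0], [-0.0, -0.001, -1.0]]
ft_force: [0.2, 0.1, 0.3]
grip_width: 0.0117
```

Run:
```python
from m import *
cur();delta([.6326,.0452,.0382],89.04)
im,p=snap("wrist","W"); im2,_=snap("scene","sW"); snap("top","tW")
c,r,k,pp=blue("W",(260,200,400,340)); print(c,r,onplane("wrist",c,pp[0][2]+.0323,pp)); cur()
cv2.imwrite("pics/sWc.png",cv2.resize(im2[140:260,220:420,::-1],None,fx=4,fy=4,interpolation=cv2.INTER_CUBIC))
```

```text
t 18.4667 P [0.6322 0.045  0.0372] yaw 89.01399972772064 z [-0.0014 -0.     -1.    ] F [0.2112 0.1318 0.3104] w 0.011652872329929741 q [-6.6106 40.6529 74.6128 -0.0132 64.8148 -5.619 ]
delta [ 0.0003  0.0005 -0.0013] [-0.0004  0.     -0.0001]  dist mm 1.1
[320.537  289.7492] ((60.5, 89.5), (39.0, 19.0), 90.0) [0.6313 0.0464 0.0695]
t 18.6167 P [0.6322 0.045  0.0373] yaw 89.01231361339673 z [-0.0013 -0.     -1.    ] F [ 0.5306  0.5224 -0.2365] w 0.011760994125278293 q [-6.6102 40.6437 74.6184 -0.0115 64.8125 -5.6176]
```

View pics/W.png

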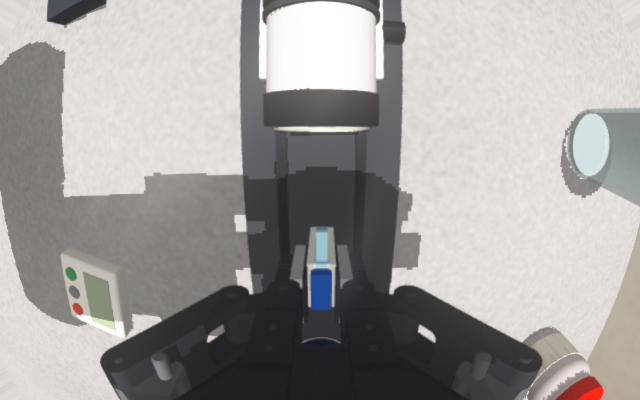

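View pics/sWc.png

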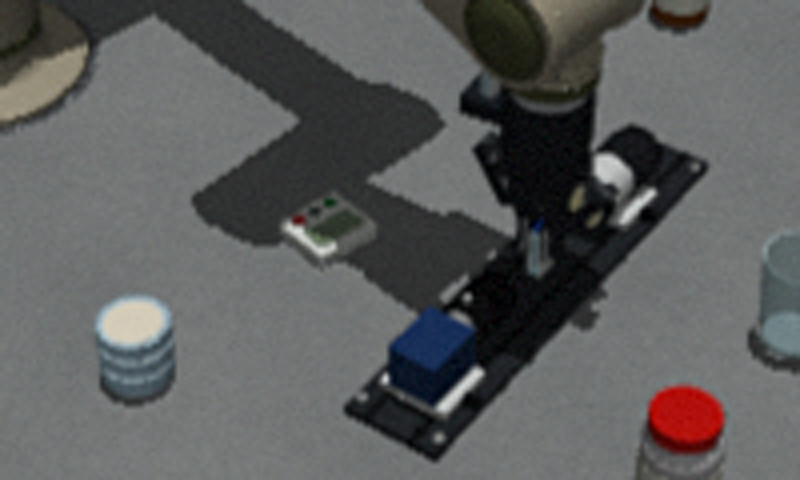

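View pics/tW.png

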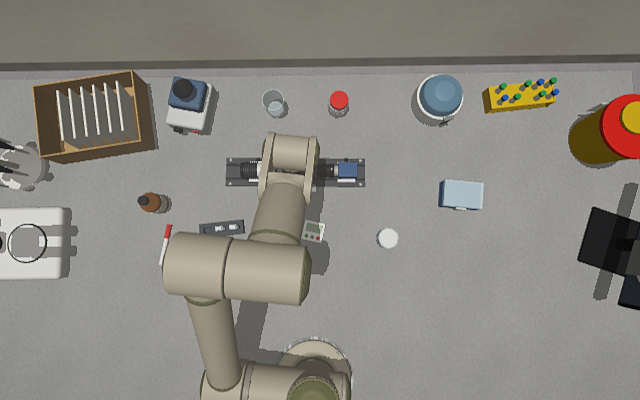

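All as expected: the stack of three stands at scene crop (135,345), and the cuvette is upright between lamp and lens, its clear ends facing them. I'll make a final 1 mm trim and check the height by two views.

Call:
jog_arm --deltas '[0, 0.0005, -0.0013, -0.0004, 0, 0, 1, 0, 0.0005, -0.0013, -0.0004, 0, 0, 1, 0, 0.0005, -0.0013, -0.0004, 0, 0, 1, 0, 0.0005, -0.0013, -0.0004, 0, 0, 1, 0, 0.0005, -0.0013, -0.0004, 0, 0, 1, 0, 0.0005, -0.0013, -0.0004, 0, 0, 1]'

```text
time_s: 19.12
position: [0.6324, 0.045, 0.038]
tool_rot: [[0.017, 1.0, -0.001], [1.0, -0.017, 0.0], [0.0, -0.001, -1.0]]
ft_force: [1.2, -0.4, 0.9]
grip_width: 0.0118
```

Run:
```python
from m import *
cur();delta([.6326,.0452,.0382],89.04)
snap("wrist","X"); snap("scene","sX"); cur()
c,r,k,pp=blue("X",(260,200,400,340)); print(c,r,onplane("wrist",c,pp[0][2]+.0323,pp))
im,_=load("sX"); b=im[188:206,345:365].astype(int); print((b[:,:,2]-b[:,:,0]))
m=(b[:,:,2]-b[:,:,0]>35); ys,xs=np.nonzero(m); w=(b[:,:,2]-b[:,:,0])[m]; cs=np.array([345+np.average(xs,weights=w),188+np.average(ys,weights=w)])
print(cs,proj("scene",np.array([.6326,.0455,.0705]))); print(tri([ray("wrist",c,pp),ray("scene",cs)]))
```

```text
t 19.1167 P [0.6324 0.045  0.038 ] yaw 89.01473056756761 z [-0.0007  0.     -1.    ] F [ 1.1532 -0.3993  0.8888] w 0.011751570689877953 q [-6.6073 40.5988 74.5801 -0.0032 64.8593 -5.6206]
delta [ 0.0002  0.0003 -0.0003] [-0.0002 -0.     -0.0001]  dist mm 0.4
t 19.2167 P [0.6324 0.045  0.038 ] yaw 89.01368651665122 z [-0.0007  0.     -1.    ] F [-0.1341  0.0602  0.3657] w 0.012045288176609941 q [-6.6088 40.599  74.5786 -0.0024 64.8601 -5.6214]
[320.5446 289.7756] ((60.5, 89.5), (39.0, 19.0), 90.0) [0.6315 0.0464 0.0703]
[[  6   4   5   2  -1   0   2   3   3   4  -1   0   4   1   4   4   8  -5
  -16 -25]
 [  1   1   3   5   2   3   0   3  -1   1   2   7   3   5   1   5   0  -8
  -22 -29]
 [  2   5   0   3   4   6   2  -1   5  -1   1   2  -2   2  -1   2   1 -14
  -28 -26]
 [  4   3   4   4   5   2   0   3   1   3   3   0   4   6   1   3  -2  -7
  -23 -24]
 [  3   4   1   6   3   1   1   4  -4  -3   4   0  -1   3   1   3   2  -7
  -15  -8]
 [  5   4   3   2   5   2   7   5  -1  -1   2   5   3   6   5   0   5   0
    2   3]
 [  3   1   3   2   2   4   2  -1   1  21  22  -1   2   4  -1  -1
[... 399 characters left out ...]
17   0   0   6   0   0   6   3   7
    7   6]
 [  2   2   3   1   5   4   2   5  14  12   2   4   2  -1   3   1   5   4
    8   7]
 [  2   0   3   4   1   3   1   5  15  11   4   4  -1   1   6   2   6   9
    6   9]
 [  6   3   6  -1   3   5   1   7  16   7   3   2   9   6   8   5   2   6
    6   9]
 [  3   2   4   3  -1  -1   5   7  16   8   4   5   0   1   2   4   0   5
    5   9]
 [  4   1   2   3  -2   4   0   6  21   8   0   5   0   5   6   1   4   3
    3   5]
 [  3   2   3   7   3   2   2   9  16   7   0   5   3   3   1   1   7   3
    0   2]]
[353.9958 195.8661] [354.763 195.466]
(array([0.6308, 0.0448, 0.0681]), [np.float64(0.0006300623898363131), np.float64(0.0006300623898363552)])
```

Run:
```python
from rig import close_job
print(close_job())
```

```text
the job is handed in; nothing more can be done
None
```

The job is handed in at 19.2 s of the 46 s. The dish is on the pile, and the arm is still holding the blue-stoppered cuvette in the light path.

- **Dish:** I lowered it until it touched the pile (5 N) and then released it. It was last measured at (0.4197, −0.2325), lid at 60 mm, within 0.5 mm of the pile's axis as measured before placing.
- **Cuvette grip:** It is held by its two frosted faces at 12 mm width and 35 N. The fingers stayed about 5 mm above the rack.
- **Cuvette pose:** The tool stands at (0.632, 0.045, 0.038), which puts the glass centre about 42 mm up, upright, turned to 89.01° against the rig's 89.04°. The light path's middle was measured at (0.632, 0.0457) from the plate, and its y again at 0.0455 from the lamp and lens fronts. Wrist forces are about zero.

**Checks that disagreed:**
- **Sideways:** The wrist camera reads about 0.8 mm to one side along the jaws. I allowed for this when aiming.
- **Stopper height:** The last two-view check put the stopper at 68 mm and (0.631, 0.045), where I expected about 70.5 mm. I put this down to few scene pixels, part of the stopper hidden by the fingers, and its side being counted.
- **Along the light path:** Readings for the held cuvette spread over about 1 mm.

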